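# Put the washed lids back on their canisters

### The job

The washing-up beside the sink is dry: put each of the four wooden lids, handle up, back on the white canister of its own shape and size, plug in the mouth, lined up with the canister and lying flat on the rim. Leave the canisters standing where they are, and leave the mug and the soap bottle alone.

Things in the scene. Friction and masses are not known exactly. Their poses are not given: they have to be found in the camera images.
- lid_large_center (a point): Loose wooden lid, round, 114 mm across; plug 76 mm across. It starts right way up on the counter, resting on its plug. From below: plug 10 mm deep, plate 6 mm thick, and on top a bar handle 50 mm long (along the lid's x), 14 mm wide (y) and 28 mm high; 44 mm in all, 60 to 90 g (each varies by up to 30%). This point is on the lid's vertical axis, 22 mm above the plug's underside and 6 mm above the plate's top; z is up.
- lid_small_center (a point): Loose wooden lid, round, 86 mm across; plug 48 mm across. It starts right way up on the counter, resting on its plug. From below: plug 10 mm deep, plate 6 mm thick, and on top a bar handle 50 mm long (along the lid's x), 14 mm wide (y) and 28 mm high; 44 mm in all, 60 to 90 g (each varies by up to 30%). This point is on the lid's vertical axis, 22 mm above the plug's underside and 6 mm above the plate's top; z is up.
- lid_square_center (a point): Loose wooden lid, square, 92 x 92 mm; plug 56 x 56 mm. It starts right way up on the counter, resting on its plug. From below: plug 10 mm deep, plate 6 mm thick, and on top a bar handle 50 mm long (along the lid's x), 14 mm wide (y) and 28 mm high; 44 mm in all, 60 to 90 g (each varies by up to 30%). This point is on the lid's vertical axis, 22 mm above the plug's underside and 6 mm above the plate's top; z is up.
- lid_oblong_center (a point): Loose wooden lid, oblong, 122 mm (its x) x 82 mm (its y); plug 84 x 44 mm. It starts right way up on the counter, resting on its plug. From below: plug 10 mm deep, plate 6 mm thick, and on top a bar handle 50 mm long (along the lid's x), 14 mm wide (y) and 28 mm high; 44 mm in all, 60 to 90 g (each varies by up to 30%). This point is on the lid's vertical axis, 22 mm above the plug's underside and 6 mm above the plate's top; z is up.
- pot_large: White ceramic canister, open and empty, standing loose on the counter: round, 104 mm across outside, mouth 92 mm, 60 mm high, wall and floor 6 mm, 0.4 to 0.6 kg (varies by up to 30%). Origin at the centre of its underside, z up, rim 60 mm above. With its lid home the plug hangs inside the mouth with 8 mm of play all round and the lid's plate lies flat on the rim.
- pot_small: White ceramic canister, open and empty, standing loose on the counter: round, 76 mm across outside, mouth 64 mm, 55 mm high, wall and floor 6 mm, 0.4 to 0.6 kg (varies by up to 30%). Origin at the centre of its underside, z up, rim 55 mm above. With its lid home the plug hangs inside the mouth with 8 mm of play all round and the lid's plate lies flat on the rim.
- pot_square: White ceramic canister, open and empty, standing loose on the counter: square, 84 x 84 mm outside, mouth 72 x 72 mm, 55 mm high, wall and floor 6 mm, 0.4 to 0.6 kg (varies by up to 30%). Origin at the centre of its underside, z up, rim 55 mm above. With its lid home the plug hangs inside the mouth with 8 mm of play all round and the lid's plate lies flat on the rim.
- pot_oblong: White ceramic canister, open and empty, standing loose on the counter: oblong, 112 mm (its x) x 72 mm (its y) outside, mouth 100 x 60 mm, 50 mm high, wall and floor 6 mm, 0.4 to 0.6 kg (varies by up to 30%). Origin at the centre of its underside, z up, rim 50 mm above. With its lid home the plug hangs inside the mouth with 8 mm of play all round and the lid's plate lies flat on the rim.
- mug: Bystander: blue plastic mug with a side handle, 76 mm across, 85 mm high. Origin at the centre of its underside.
- soap: Bystander: green bottle of washing-up liquid with a white cap, 60 mm across, 190 mm high. Origin at the centre of its underside.
Things that resemble listed ones, but are neither listed nor needed, are in the scene too. What is shaped like the pot_large but green or red is not meant.

How it is judged:
By the outcome, as a careful person would: the job done as asked, in the order asked, and still so for the second after the job is handed in, with the robot touching nothing.
It also fails if it takes over 112 s, if anything falls off the work surface, if the arm or the gripper's body presses on something with over 40 N, if the wrist force passes 120 N, or if a joint passes its speed limit or range.

### The arm

A 7-joint arm with a two-finger parallel gripper is mounted at the origin on the work surface. World frame = base frame: x ahead of the robot, y to its left, z up, the work surface at z = 0. Lengths are in m, angles in rad, forces in N, time in s.
With the tool pointing down it reaches from about 0.4 to 0.85 m from the base axis. Payload 4.5 kg.
Tool frame: the origin (TCP) lies midway between the tips of the shut fingers; the grasp point (between the pads) lies 19 mm behind it; z points along the fingers, y is the direction in which the jaws open and shut (so a half turn about z gives the same grasp; the last joint's range is limited). The gripper opens to 88 mm and grips with 3 to 60 N. Pads are 18 mm wide; open, the fingers measure 123 mm over their backs; the gripper's body (75 mm by 187 mm) begins 45 mm behind the grasp point.
Start: joints at [-1.162, 0.689, -0.195, 1.565, 0.157, 0.902, -0.215], TCP at [0.229, 0.582, 0.216] pointing down, gripper open.
Joint ranges: [-3.01, 3.01], [-0.46, 2.08], [-1.47, 1.51], [0.13, 2.56], [-1, 4.14], [0.04, 2.09], [-2.66, 2.66]. Speed limits (rad/s): [2.57, 2.57, 3.14, 3.14, 3.14, 3.14, 3.14].

### API

Orientations are given as a unit quaternion [x, y, z, w].
In Python, from plant import get_state, snapshot, finish_job, regions_of gives the robot as it stands.
- The arm moves only by the tool send_rows, never from a script. Its argument "series" is a list of rows, each an object of numbers: "grip": the opening, from 0 (shut) to 1 (fully open); "dx", "dy", "dz": the shift along the tool's x, y, z in mm; "turn": the turn about the tool's z in rad. A call has 1 to 20 rows; each row shifts and turns the commanded pose from where the row before left it, along the tool's axes as they then stand; what a row does not reach is not made up. A row lasts 1/10 s, in which the tool goes at most 50 mm and 8.59 degrees, less where a joint would pass 70% of its speed; a pose out of reach is approached as far as the arm can. A call is refused whole if a number of a shift passes 50 or a number of a turn 0.15, either way. A call with a gripper value outside its range is refused whole. The fingers move at their own pace and stop on an object; "force" is the grip in N (left out, the last holds). Time passes only in rows, so rows that do not move let the fingers close. It gives the time, the measured TCP pose, the force and the opening at its end, in the units of the state.
- get_state(): the state, without advancing time (a new reading comes with each control period).
- snapshot(name): name is "scene" or "top" or "wrist"; returns a dict with "img" (384x512x3 uint8, red, green, blue), "depth" (384x512 float32, m along the optical axis (not along the pixel's ray), 0 where there is no reading), "fov_y" (degrees; the focal length in pixels is half the picture's height over the tangent of half this angle, whatever the lens; pixels are square), "cx", "cy" (the principal point, pixels), "k1" (the pictures are not rectified: a ray, as slopes to the right and down, at radius r is drawn at 1 + k1 r^2 times it, then the intrinsics apply), "R" (3x3) and "t" (3): a world point X has camera coordinates R X + t. Camera axes: x right, y down, z forward; pixel columns grow to the right and rows downward; lengths in m; the calibration is good to about 2 mm. A picture is of the moment at which its call begins.
- finish_job(): hands the job in, once; it reports no verdict.
Trained networks look in a picture, given as the dict that the camera call returned (one of the last four; its "shot" number tells which), for a name from the list of things; names that differ only in an ending like _2 or _b are one class to them, and where a whole thing is asked for, a point or a joint stands for the part that bears it (a point fixed in the world has none). Each returns a list of dicts, best first, with "score" (0 to 1); they miss things now and then, are a little off and sometimes report something else, mostly with a low value. They report only what shows in the picture. A call takes as long as a camera call. They do not tell look-alikes from the thing itself.
- regions_of(picture, target): "pixels" (384x512 bool, what is visible of it) and "extent" ([left, top, right, bottom] in pixels, round what is visible of it).
The state is a dict: "clock": time; "q": joint angles; "qd": joint speeds; "joint_torque": joint torques, N m; "tool_pos": TCP position; "eef_rot": TCP orientation; "contact_force": force on the tool from outside, world axes, zero at the start; "moment": the same for the moment, N m; "opening": opening from 0.0 (shut) to 1.0 (fully open).
Only numpy, scipy, OpenCV 4.12 (cv2) and the standard library are available. Lean on these libraries where they do the work, as an engineer would, in place of code of your own. Each camera call takes 0.05 s, during which the arm holds its last target.

## Working session

There is one attempt and no reset: what is moved stays moved. The work goes in short steps, Python scripts to look and compute and a tool call to move; the robot and the scene stay as the last step left them, time stands still between calls to the robot, and variables do not carry over. Pictures are saved under pics/ and viewed, and the job is handed in when it is done.

Besides the shell and the picture viewer there is one more tool, called as name([rows], argument=value, ...), one row to a line, values as JSON. send_rows: Moves the arm, as the interface text tells. Its arguments: {"type":"object","properties":{"series":{"type":"array","items":{"type":"object","properties":{"grip":{"type":"number"},"dx":{"type":"number"},"dy":{"type":"number"},"dz":{"type":"number"},"turn":{"type":"number"}}}},"force":{"type":"number"}},"required":["series"]}

```bash
ls; mkdir -p pics
python3 - <<'E'
from plant import *
import cv2,pickle
print(get_state())
for n in ("scene","top","wrist"):
    s=snapshot(n); cv2.imwrite(f"pics/{n}0.png",s["img"][:,:,::-1]); pickle.dump(s,open(f"{n}0.pkl","wb"))
    print(n,s["fov_y"],s["cx"],s["cy"],s["k1"],s["R"],s["t"])
E
```

```text
pics
{'clock': 0.0, 'q': array([-1.16221182,  0.69001395, -0.1945226 ,  1.56637299,  0.1573469 ,
        0.90247658, -0.21508856]), 'qd': array([-0.00059798,  0.001043  ,  0.00140805, -0.00030093,  0.00149064,
       -0.00031471,  0.0012011 ]), 'joint_torque': array([-2.11722846e-05, -5.27544487e+01, -1.26680251e+00, -1.53427345e+01,
       -5.26581611e-02,  6.60146514e-03,  1.82048825e-04]), 'tool_pos': array([0.22859925, 0.58095518, 0.21478388]), 'eef_rot': array([ 1.86230965e-01,  9.82505547e-01, -9.31889924e-04, -9.42492642e-05]), 'contact_force': array([-0.56215455,  0.1945935 ,  0.46298456]), 'moment': array([0.02381909, 0.04309966, 0.03659155]), 'opening': 0.9975663726257097}
scene 55.97304672221814 254.19769990548133 188.55196225243859 -0.0916783659643141 [[-0.3445047   0.93870884 -0.01192576]
 [ 0.76889181  0.27484797 -0.57729021]
 [-0.53862965 -0.20804881 -0.81645195]] [ 0.21528759 -0.41513468  1.59818701]
top 49.45947530797899 258.3139156871673 200.98243219904518 -0.14216433274043952 [[-0.0204415  -0.99975264  0.0087643 ]
 [-0.9947713   0.01946075 -0.10025634]
 [ 0.10006098 -0.01076787 -0.99492304]] [-0.01955731  0.58526422  1.4556339 ]
wrist 62.72987213087992 262.5929595991908 189.7999063196986 -0.030394503309183234 [[ 0.36622583  0.93052244 -0.00257311]
 [ 0.8867022  -0.34813821  0.30423509]
 [ 0.28220178 -0.11370033 -0.95259351]] [-0.62309031 -0.04238971  0.39071779]
```

View pics/scene0.png

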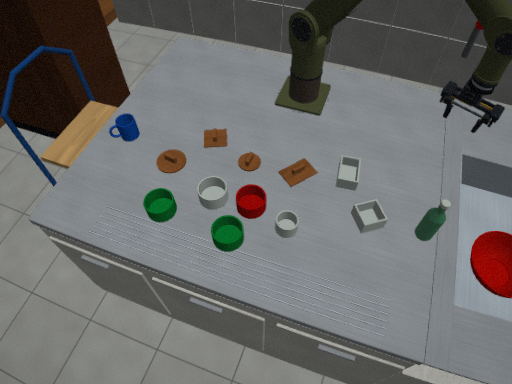

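View pics/top0.png

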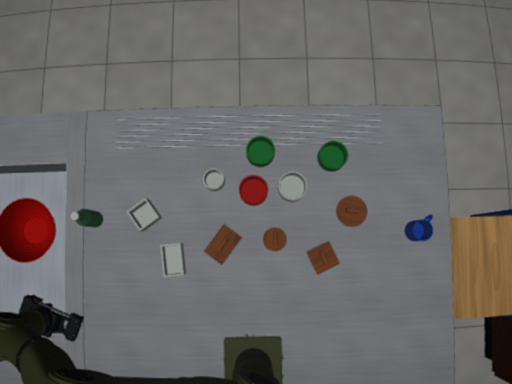

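View pics/wrist0.png

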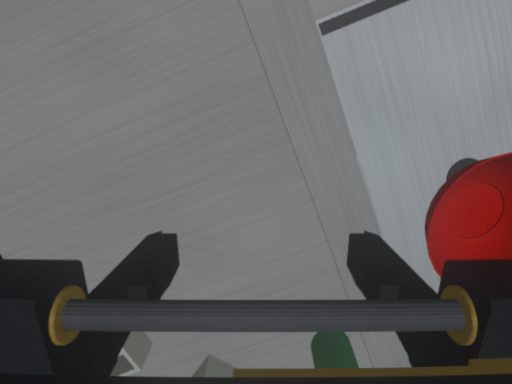

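```bash
cat > h.py <<'E'
import numpy as np, cv2, pickle
from plant import *
def K(s):
    f=s["img"].shape[0]/2/np.tan(np.radians(s["fov_y"]/2)); return np.array([[f,0,s["cx"]],[0,f,s["cy"]],[0,0,1.]]),np.array([s["k1"],0,0,0.])
def proj(s,X):
    k,d=K(s); r,_=cv2.Rodrigues(np.array(s["R"])); return cv2.projectPoints(np.asarray(X,float).reshape(-1,3),r,np.array(s["t"]),k,d)[0][:,0]
def plane(s,uv,z):
    k,d=K(s); n=cv2.undistortPointsIter(np.asarray(uv,float).reshape(-1,1,2),k,d,None,None,(3,50,1e-10))[:,0]
    R=np.array(s["R"]);c=-R.T@np.array(s["t"]); D=np.c_[n,np.ones(len(n))]@R
    return (c+D*((z-c[2])/D[:,2])[:,None])[:,:2]
TOPZ=dict(lid_large_center=.016,lid_small_center=.016,lid_square_center=.016,lid_oblong_center=.016,pot_large=.06,pot_small=.055,pot_square=.055,pot_oblong=.05)
SH=dict(lid_large_center=(.114,),lid_small_center=(.086,),lid_square_center=(.092,.092),lid_oblong_center=(.122,.082),pot_large=(.104,),pot_small=(.076,),pot_square=(.084,.084),pot_oblong=(.112,.072))
def cloud(s,m):
    k,d=K(s); v,u=np.nonzero(m&(s["depth"]>0)); dd=s["depth"][v,u]
    n=cv2.undistortPointsIter(np.stack([u,v],1).astype(float).reshape(-1,1,2),k,d,None,None,(3,50,1e-10))[:,0]
    P=np.c_[n,np.ones(len(n))]*dd[:,None]; return (P-np.array(s["t"]))@np.array(s["R"])
E
python3 - <<'E'
from h import *
s={n:snapshot(n) for n in ("top","scene")}
pickle.dump(s,open("s1.pkl","wb"))
M={}
for t in TOPZ:
  for n in s:
    for r in regions_of(s[n],t)[:5]:
      m=r["pixels"]; M.setdefault((t,n),[]).append((r["score"],m))
      p=cloud(s[n],m); c=[(a+b)/2 for a,b in zip(*(lambda e:(e[:2],e[2:]))(r["extent"]))]
      print(t,n,round(r["score"],2),m.sum(),r["extent"],plane(s[n],[c],TOPZ[t]).round(3)[0], np.median(s[n]["img"][m],0), "zpct",np.percentile(p[:,2],[5,50,95]).round(3))
pickle.dump(M,open("M.pkl","wb"))
E
```

```text
lid_large_center top 0.73 756 [337.1, 193.1, 365.6, 226.1] [ 0.548 -0.368] [93. 56. 34.] zpct [0.009 0.015 0.041]
lid_large_center scene 0.56 561 [157.4, 150.7, 186.5, 174.8] [ 0.553 -0.358] [112.  69.  35.] zpct [0.013 0.017 0.043]
lid_small_center top 0.58 422 [263.6, 227.3, 286.7, 249.7] [ 0.45  -0.089] [94. 57. 35.] zpct [0.01  0.016 0.044]
lid_small_center top 0.47 657 [128.3, 197.0, 162.6, 230.5] [0.548 0.377] [133. 139. 135.] zpct [0.    0.012 0.055]
lid_small_center scene 0.62 288 [238.4, 152.9, 260.3, 172.8] [ 0.455 -0.081] [111.  69.  35.] zpct [0.013 0.018 0.044]
lid_square_center top 0.67 694 [125.4, 198.2, 163.0, 231.4] [0.544 0.382] [131. 137. 133.] zpct [0.    0.011 0.055]
lid_square_center top 0.66 692 [305.0, 240.1, 339.7, 276.4] [ 0.376 -0.256] [92. 56. 35.] zpct [0.001 0.015 0.042]
lid_square_center scene 0.89 400 [203.5, 127.6, 227.4, 148.5] [ 0.381 -0.253] [112.  69.  36.] zpct [0.013 0.017 0.044]
lid_oblong_center top 0.69 753 [204.5, 222.7, 243.3, 261.2] [0.442 0.094] [92. 56. 34.] zpct [0.01  0.016 0.041]
lid_oblong_center scene 0.8 609 [278.4, 157.9, 315.3, 1
[... 1576 characters left out ...]
55. 34.] zpct [0.01  0.015 0.042]
pot_square scene 0.64 870 [350.9, 200.1, 385.2, 234.0] [0.568 0.376] [100. 106. 102.] zpct [0.004 0.029 0.056]
pot_square scene 0.6 466 [115.2, 110.8, 140.0, 141.5] [ 0.47  -0.596] [  6.  42. 100.] zpct [0.009 0.054 0.084]
pot_oblong top 0.68 721 [159.0, 243.1, 184.0, 276.7] [0.382 0.276] [142. 148. 143.] zpct [0.    0.008 0.051]
pot_oblong top 0.65 798 [202.8, 224.6, 241.7, 262.6] [0.436 0.098] [92. 56. 35.] zpct [0.009 0.015 0.041]
pot_oblong scene 0.66 341 [240.8, 151.3, 260.9, 173.0] [ 0.476 -0.067] [112.  70.  36.] zpct [0.012 0.017 0.044]
pot_oblong scene 0.26 618 [108.1, 113.4, 142.6, 140.8] [ 0.473 -0.606] [  8.  44. 102.] zpct [-0.     0.051  0.085]
```

```bash
cat >> h.py <<'E'
from scipy.optimize import minimize
APP={'lid_large_center':(.550,-.363),'lid_small_center':(.452,-.085),'lid_square_center':(.378,-.254),'lid_oblong_center':(.439,.095),'pot_large':(.635,-.146),'pot_small':(.662,.132),'pot_square':(.55,.372),'pot_oblong':(.382,.276)}
def sd(P,sh,x):
    q=P-x[:2]
    if len(sh)==1: return np.hypot(q[:,0],q[:,1])-sh[0]/2
    c,s_=np.cos(x[2]),np.sin(x[2]); a=np.abs(np.c_[q[:,0]*c+q[:,1]*s_,-q[:,0]*s_+q[:,1]*c])-np.array(sh)/2
    return np.where((a>0).all(1),np.hypot(a[:,0],a[:,1]),a.max(1))
def fit(t,pics,z=None,app=None,verbose=0):
    # rim / plate-top points, then hinge fit: points inside outline, and (pots) outside mouth / (lids) surrounding points outside
    z=TOPZ[t] if z is None else z; a=np.array(app if app is not None else APP[t]); out=[]
    for s in pics:
        C=cloud(s,np.ones(s["depth"].shape,bool)); n=np.hypot(*(C[:,:2]-a).T); C=C[n<.1]
        img=None; I=C[(abs(C[:,2]-z)<.004)][:,:2]; O=C[(C[:,2]<z-.008)][:,:2]
        H=C[C[:,2]>z+.017] if t[0]=='l' else None
        sh=SH[t]
        inn=tuple(np.array(sh)-.012)
        def cost(x):
            di=sd(I,sh,x); e=np.sum(np.minimum(np.maximum(di,0),.01)**2)
            if t[0]=='p': e+=np.sum(np.minimum(np.maximum(-sd(I,inn,x),0),.01)**2)
            else: e+=np.sum(np.minimum(np.maximum(-sd(O,sh,x),0),.01)**2)
            return e*1e4
        best=None
        for y0 in np.arange(0,np.pi,.2) if len(sh)==2 else [0]:
          for it in range(1):
            r=minimize(cost,[a[0],a[1],y0],method="Nelder-Mead",options=dict(initial_simplex=[[a[0],a[1],y0],[a[0]+.01,a[1],y0],[a[0],a[1]+.01,y0],[a[0],a[1],y0+.2]],xatol=1e-5,fatol=1e-6,maxiter=600))
            if best is None or r.fun<best.fun: best=r
        x=best.x; hy=None;hc=None
        if H is not None and len(H)>5:
            (hc,hs,_)=cv2.minAreaRect(H[:,:2].astype(np.float32)); w=np.linalg.eigh(np.cov(H[:,:2].T))[1][:,1]; hy=np.degrees(np.arctan2(w[1],w[0]))%180; hc=np.array(hc)
        print(t,len(I),x[:2].round(4),"yaw",None if len(sh)==1 else round(np.degrees(x[2])%(180 if sh[0]!=sh[1] else 90),1),"cost",round(best.fun,2),"handle",hy and round(hy,1),hc)
        out.append((x,hy,hc))
    return out
E
python3 - <<'E'
from h import *
s=pickle.load(open("s1.pkl","rb"))
for t in TOPZ: fit(t,[s["top"],s["scene"]])
E
```

```text
lid_large_center 530 [ 0.5445 -0.369 ] yaw None cost 11.32 handle 82.1 [ 0.54531556 -0.36850423]
lid_large_center 428 [ 0.5407 -0.3706] yaw None cost 4.51 handle 81.1 [ 0.54423755 -0.36943093]
lid_small_center 292 [ 0.4497 -0.0884] yaw None cost 3.56 handle 178.8 [ 0.45022708 -0.08511627]
lid_small_center 239 [ 0.4445 -0.0856] yaw None cost 4.8 handle 177.6 [ 0.44971585 -0.08368707]
lid_square_center 437 [ 0.3789 -0.2586] yaw 23.9 cost 10.1 handle 23.8 [ 0.38026306 -0.2555573 ]
lid_square_center 323 [ 0.3749 -0.2597] yaw 21.9 cost 8.31 handle 23.7 [ 0.37764958 -0.25582308]
lid_oblong_center 548 [0.4362 0.1004] yaw 141.6 cost 8.3 handle 141.5 [0.43551797 0.09997235]
lid_oblong_center 474 [0.4298 0.1009] yaw 142.9 cost 5.07 handle 140.8 [0.43492323 0.1022342 ]
pot_large 136 [ 0.6346 -0.1526] yaw None cost 25.28 handle None None
pot_large 173 [ 0.6349 -0.1508] yaw None cost 27.17 handle None None
pot_small 75 [0.6643 0.1276] yaw None cost 0.0 handle None None
pot_small 128 [0.6665 0.1294] yaw None cost 4.05 handle None None
pot_square 119 [0.5456 0.3786] yaw 34.2 cost 0.08 handle None None
pot_square 193 [0.5453 0.3797] yaw 35.4 cost 0.47 handle None None
pot_oblong 139 [0.3831 0.2761] yaw 5.0 cost 0.2 handle None None
pot_oblong 159 [0.3834 0.2765] yaw 6.8 cost 0.94 handle None None
```

```bash
cat >> h.py <<'E'
from scipy.spatial.transform import Rotation as Ro
def here():
    st=get_state(); R=Ro.from_quat(st["eef_rot"]).as_matrix(); return st,np.array(st["tool_pos"]),R
def go(x,y,z,yaw=None,step=35):
    st,p,R=here(); psi=np.degrees(np.arctan2(R[1,0],R[0,0])); tr=0
    if yaw is not None:
        tr=(psi-yaw+90)%180-90; c=[tr,tr-180*np.sign(tr)]
        print("turn rad",[round(np.radians(v),3) for v in c],"q7",round(st["q"][6],2))
    d=R.T@(np.array([x,y,z])-p)*1e3
    n=int(np.ceil(np.linalg.norm(d)/step)) or 1
    print("t",round(st["clock"],1),"pos",p.round(4),"psi",round(psi,1),"tilt",R[:2,2].round(4),"total",d.round(1),"n",n,"each",(d/n).round(1))
    return psi
E
python3 - <<'E'
from h import *
s=pickle.load(open("wrist0.pkl","rb")); R=np.array(s["R"]); c=-R.T@s["t"]; st,p,Rt=here()
print("cam in tool",Rt.T@(c-p),"axis",Rt.T@R[2])
go(.4357,.1008,.10,141.3)
E
```

```text
cam in tool [ 0.07835658 -0.00091754 -0.1678151 ] axis [-0.30424836 -0.00262347  0.95258913]
turn rad [np.float64(0.301), np.float64(-2.841)] q7 -0.22
t 1.1 pos [0.2288 0.5817 0.2157] psi 158.5 tilt [0.     0.0001] total [-368.6 -371.8  115.6] n 16 each [-23.  -23.2   7.2]
```

send_rows([
  {"dx":-23,"dy":-23.2,"dz":5,"turn":0},
  {"dx":-23,"dy":-23.2,"dz":5},
  {"dx":-23,"dy":-23.2,"dz":5},
  {"dx":-23,"dy":-23.2,"dz":5},
  {"dx":-23,"dy":-23.2,"dz":5},
  {"dx":-23,"dy":-23.2,"dz":5},
  {"dx":-23,"dy":-23.2,"dz":5},
  {"dx":-23,"dy":-23.2,"dz":5},
  {"dx":-23,"dy":-23.2,"dz":5},
  {"dx":-23,"dy":-23.2,"dz":5},
  {"dx":-23,"dy":-23.2,"dz":5},
  {"dx":-23,"dy":-23.2,"dz":5},
  {"dx":-23,"dy":-23.2,"dz":5},
  {"dx":-23,"dy":-23.2,"dz":5},
  {"dx":-23,"dy":-23.2,"dz":5},
  {"dx":-23,"dy":-23.2,"dz":5},
  {"turn":0.15,"grip":0.55},
  {"turn":0.15},
  {"dx":0},
  {"dx":0},
], force=20)

```text
schema error: expected keys grip, dx, dy, dz, turn
```

```bash
cat >> h.py <<'E'
def wfit(name,t,app=None,z=None):
    s=snapshot("wrist"); cv2.imwrite(f"pics/{name}.png",s["img"][:,:,::-1]); pickle.dump(s,open(f"{name}.pkl","wb"))
    try: fit(t,[s],z=z,app=app)
    except Exception as e: print(e)
E
python3 - <<'E'
from h import *
wfit("w1","lid_oblong_center",(.4357,.1008))
go(.4357,.1008,.02,141.3)
E
```

```text
lid_oblong_center 0 [0.4357 0.1008] yaw 0.0 cost 0.0 handle None None
turn rad [np.float64(0.301), np.float64(-2.841)] q7 -0.22
t 1.1 pos [0.2288 0.5817 0.2156] psi 158.5 tilt [-0.      0.0001] total [-368.6 -371.7  195.6] n 16 each [-23.  -23.2  12.2]
```

View pics/w1.png

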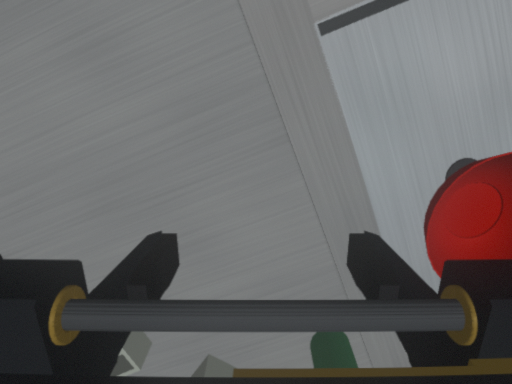

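The call was refused because each row needs all five keys. The picture still shows the start view, with pot corners at (135,355) and soap at (333,350).

send_rows([
  {"dx":-30.7,"dy":-31,"dz":8,"turn":0,"grip":1},
  {"dx":-30.7,"dy":-31,"dz":8,"turn":0,"grip":1},
  {"dx":-30.7,"dy":-31,"dz":8,"turn":0,"grip":1},
  {"dx":-30.7,"dy":-31,"dz":8,"turn":0,"grip":1},
  {"dx":-30.7,"dy":-31,"dz":8,"turn":0,"grip":1},
  {"dx":-30.7,"dy":-31,"dz":8,"turn":0,"grip":1},
  {"dx":-30.7,"dy":-31,"dz":8,"turn":0,"grip":1},
  {"dx":-30.7,"dy":-31,"dz":8,"turn":0,"grip":1},
  {"dx":-30.7,"dy":-31,"dz":8,"turn":0,"grip":1},
  {"dx":-30.7,"dy":-31,"dz":8,"turn":0,"grip":1},
  {"dx":-30.7,"dy":-31,"dz":8,"turn":0,"grip":1},
  {"dx":-30.7,"dy":-31,"dz":8,"turn":0,"grip":1},
  {"dx":0,"dy":0,"dz":0,"turn":0.1,"grip":0.6},
  {"dx":0,"dy":0,"dz":0,"turn":0.1,"grip":0.6},
  {"dx":0,"dy":0,"dz":0,"turn":0.1,"grip":0.6},
  {"dx":0,"dy":0,"dz":0,"turn":0,"grip":0.6},
  {"dx":0,"dy":0,"dz":0,"turn":0,"grip":0.6},
], force=20)

```text
clock: 2.8
tool_pos: [0.4357, 0.1008, 0.1197]
eef_rot: [0.33, 0.944, 0.0, 0.0]
contact_force: [0.2, 0.3, -0.6]
opening: 0.603
```

Run:
```python
from h import *
wfit("w2","lid_oblong_center",(.4357,.1008))
go(.4357,.1008,.02,141.3)
```

```text
lid_oblong_center 10682 [0.4351 0.0987] yaw 142.4 cost 0.05 handle 52.4 [0.43154261 0.10289004]
turn rad [np.float64(0.003), np.float64(-3.139)] q7 0.29
t 2.9 pos [0.4356 0.1008 0.1197] psi 141.5 tilt [0.0003 0.0002] total [-0.1  0.  99.7] n 3 each [-0.   0.  33.2]
```

View pics/w2.png

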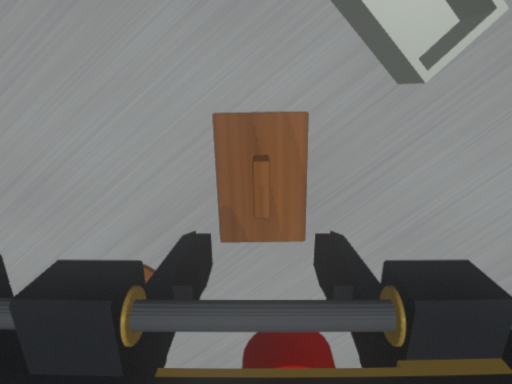

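The lid is whole in view at (262,177) with its handle along the tool x. I'll descend and grip.

send_rows([
  {"dx":-0.5,"dy":-1.5,"dz":35,"turn":-0.005,"grip":0.6},
  {"dx":0,"dy":0,"dz":35,"turn":0,"grip":0.6},
  {"dx":0,"dy":0,"dz":20,"turn":0,"grip":0.6},
  {"dx":0,"dy":0,"dz":10.5,"turn":0,"grip":0.6},
  {"dx":0,"dy":0,"dz":0,"turn":0,"grip":0.6},
  {"dx":0,"dy":0,"dz":0,"turn":0,"grip":0},
  {"dx":0,"dy":0,"dz":0,"turn":0,"grip":0},
  {"dx":0,"dy":0,"dz":0,"turn":0,"grip":0},
  {"dx":0,"dy":0,"dz":0,"turn":0,"grip":0},
  {"dx":0,"dy":0,"dz":0,"turn":0,"grip":0},
  {"dx":0,"dy":0,"dz":0,"turn":0,"grip":0},
  {"dx":0,"dy":0,"dz":0,"turn":0,"grip":0},
], force=25)

```text
clock: 4.05
tool_pos: [0.4353, 0.0994, 0.0193]
eef_rot: [0.329, 0.944, 0.0, 0.0]
contact_force: [0.6, 1.0, 2.1]
opening: 0.141
```

Run:
```python
from h import *
print(get_state()["opening"]*88)
go(.3833,.2763,.14,5.9)
```

```text
12.38052855550758
turn rad [np.float64(-0.773), np.float64(2.369)] q7 0.23
t 4.0 pos [0.4353 0.0994 0.0193] psi 141.6 tilt [0.0009 0.0006] total [ 150.5  106.5 -120.7] n 7 each [ 21.5  15.2 -17.2]
```

send_rows([
  {"dx":0,"dy":0,"dz":-15,"turn":0,"grip":0},
  {"dx":0,"dy":0,"dz":-35,"turn":0,"grip":0},
  {"dx":0,"dy":0,"dz":-40,"turn":0,"grip":0},
  {"dx":0,"dy":0,"dz":-30,"turn":0,"grip":0},
  {"dx":25.1,"dy":17.7,"dz":0,"turn":0,"grip":0},
  {"dx":25.1,"dy":17.7,"dz":0,"turn":0,"grip":0},
  {"dx":25.1,"dy":17.7,"dz":0,"turn":0,"grip":0},
  {"dx":25.1,"dy":17.7,"dz":0,"turn":0,"grip":0},
  {"dx":25.1,"dy":17.7,"dz":0,"turn":0,"grip":0},
  {"dx":25.1,"dy":17.7,"dz":0,"turn":0,"grip":0},
  {"dx":0,"dy":0,"dz":0,"turn":-0.11,"grip":0},
  {"dx":0,"dy":0,"dz":0,"turn":-0.11,"grip":0},
  {"dx":0,"dy":0,"dz":0,"turn":-0.11,"grip":0},
  {"dx":0,"dy":0,"dz":0,"turn":-0.11,"grip":0},
  {"dx":0,"dy":0,"dz":0,"turn":-0.11,"grip":0},
  {"dx":0,"dy":0,"dz":0,"turn":-0.11,"grip":0},
  {"dx":0,"dy":0,"dz":0,"turn":-0.113,"grip":0},
  {"dx":0,"dy":0,"dz":0,"turn":0,"grip":0},
  {"dx":0,"dy":0,"dz":0,"turn":0,"grip":0},
])

```text
clock: 5.95
tool_pos: [0.3826, 0.2755, 0.139]
eef_rot: [-0.05, 0.999, -0.0, -0.0]
contact_force: [0.3, -0.1, -0.6]
opening: 0.144
```

Run:
```python
from h import *
st,p,R=here()
wfit("w3","lid_oblong_center",p[:2],z=p[2]-.003)
fit("pot_oblong",[pickle.load(open("w3.pkl","rb"))])
go(.3833,.2763,.07,5.9)
```

```text
lid_oblong_center 15971 [0.3858 0.2751] yaw 5.9 cost 124.99 handle 96.6 [0.37716213 0.27397674]
pot_oblong 177 [0.3798 0.2766] yaw 7.8 cost 0.0 handle None None
turn rad [np.float64(-0.002), np.float64(3.139)] q7 0.47
t 6.0 pos [0.3826 0.2756 0.139 ] psi -174.2 tilt [-0.0003 -0.0003] total [-0.8  0.6 69. ] n 2 each [-0.4  0.3 34.5]
```

View pics/w3.png

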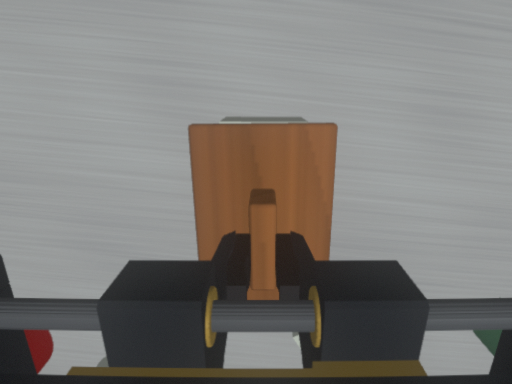

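Run:
```python
from h import *
s=pickle.load(open("w3.pkl","rb")); st,p,R=here()
C=cloud(s,np.ones(s["depth"].shape,bool))
T=(C-p)@R   # tool frame
D=T.reshape(-1,3)
I=D[(abs(D[:,2]-.003)<.004)&(D[:,0]>.01)]
print("lid plate x max",np.percentile(I[:,0],[99,99.9]),"y",np.percentile(I[:,1],[.2,99.8]), "z",np.median(I[:,2]))
b=D[(D[:,0]>.03)&(D[:,0]<.1)&(D[:,2]>.06)&(D[:,2]<.095)]
print(len(b),b[:,0].max() if len(b) else 0, C[(C[:,2]>.045)&(C[:,2]<.055)][:,0].min())
```

```text
lid plate x max [0.06141168 0.06187016] y [-0.04177784  0.03963091] z 0.003941997135900769
177 0.05485442877193278 0.324774548300388
```

send_rows([
  {"dx":-1,"dy":1,"dz":25,"turn":0,"grip":0},
  {"dx":0,"dy":0,"dz":25,"turn":0,"grip":0},
  {"dx":0,"dy":0,"dz":15,"turn":0,"grip":0},
  {"dx":0,"dy":0,"dz":8,"turn":0,"grip":0},
  {"dx":0,"dy":0,"dz":5,"turn":0,"grip":0},
  {"dx":0,"dy":0,"dz":0,"turn":0,"grip":0},
  {"dx":0,"dy":0,"dz":0,"turn":0,"grip":0},
])

```text
clock: 6.7
tool_pos: [0.3839, 0.2772, 0.0616]
eef_rot: [-0.051, 0.999, 0.0, 0.0]
contact_force: [0.7, 0.2, -1.2]
opening: 0.146
```

send_rows([
  {"dx":0,"dy":0,"dz":1,"turn":0,"grip":0},
  {"dx":0,"dy":0,"dz":0,"turn":0,"grip":0},
  {"dx":0,"dy":0,"dz":0,"turn":0,"grip":0.6},
  {"dx":0,"dy":0,"dz":0,"turn":0,"grip":0.6},
  {"dx":0,"dy":0,"dz":0,"turn":0,"grip":0.6},
  {"dx":0,"dy":0,"dz":0,"turn":0,"grip":0.6},
  {"dx":0,"dy":0,"dz":-30,"turn":0,"grip":0.6},
  {"dx":0,"dy":0,"dz":-40,"turn":0,"grip":0.6},
  {"dx":0,"dy":0,"dz":0,"turn":0,"grip":0.6},
])

```text
clock: 7.6
tool_pos: [0.3855, 0.2788, 0.1336]
eef_rot: [-0.051, 0.999, 0.002, 0.003]
contact_force: [0.0, 0.5, -0.5]
opening: 0.601
```

```bash
cat >> h.py <<'E'
def lidcheck(name,lid,pot):
    s=snapshot("wrist"); cv2.imwrite(f"pics/{name}.png",s["img"][:,:,::-1]); pickle.dump(s,open(f"{name}.pkl","wb"))
    return fit(lid,[s],z=TOPZ[pot]+.006,app=APP[pot])
E
python3 - <<'E'
from h import *
lidcheck("w4","lid_oblong_center","pot_oblong")
t=snapshot("top"); fit("lid_oblong_center",[t],z=.056,app=APP["pot_oblong"])
C=cloud(t,np.ones(t["depth"].shape,bool)); 
go(.3795,-.2575,.13,23.8)
E
```

```text
lid_oblong_center 12808 [0.3848 0.2764] yaw 6.7 cost 3.82 handle 96.8 [0.37899631 0.27666408]
lid_oblong_center 180 [0.3811 0.2825] yaw 6.1 cost 4.48 handle 72.8 [0.385241   0.24452513]
turn rad [np.float64(-0.313), np.float64(2.829)] q7 0.45
t 7.7 pos [0.3841 0.2771 0.1306] psi -174.1 tilt [0.0014 0.0013] total [  59.4 -531.3   -0. ] n 16 each [  3.7 -33.2  -0. ]
```

View pics/w4.png

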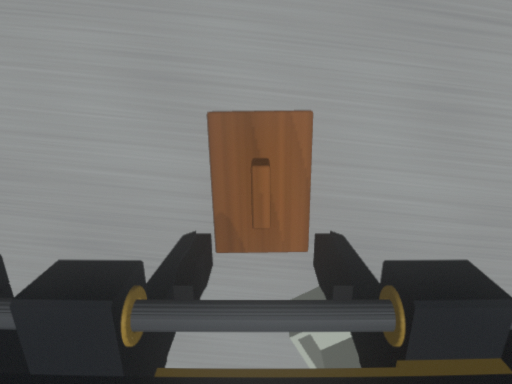

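send_rows([
  {"dx":-8.3,"dy":-33.2,"dz":0,"turn":0,"grip":0.6},
  {"dx":-8.3,"dy":-33.2,"dz":0,"turn":0,"grip":0.6},
  {"dx":-8.3,"dy":-33.2,"dz":0,"turn":0,"grip":0.6},
  {"dx":-8.3,"dy":-33.2,"dz":0,"turn":0,"grip":0.6},
  {"dx":-8.3,"dy":-33.2,"dz":0,"turn":0,"grip":0.6},
  {"dx":-8.3,"dy":-33.2,"dz":0,"turn":0,"grip":0.6},
  {"dx":-8.3,"dy":-33.2,"dz":0,"turn":0,"grip":0.6},
  {"dx":-8.3,"dy":-33.2,"dz":0,"turn":0,"grip":0.6},
  {"dx":15.7,"dy":-33.2,"dz":0,"turn":0,"grip":0.6},
  {"dx":15.7,"dy":-33.2,"dz":0,"turn":0,"grip":0.6},
  {"dx":15.7,"dy":-33.2,"dz":0,"turn":0,"grip":0.6},
  {"dx":15.7,"dy":-33.2,"dz":0,"turn":0,"grip":0.6},
  {"dx":15.7,"dy":-33.2,"dz":0,"turn":0,"grip":0.6},
  {"dx":15.7,"dy":-33.2,"dz":0,"turn":0,"grip":0.6},
  {"dx":15.7,"dy":-33.2,"dz":0,"turn":0,"grip":0.6},
  {"dx":15.7,"dy":-33.2,"dz":0,"turn":0,"grip":0.6},
  {"dx":0,"dy":0,"dz":0,"turn":-0.1,"grip":0.6},
  {"dx":0,"dy":0,"dz":0,"turn":-0.1,"grip":0.6},
  {"dx":0,"dy":0,"dz":0,"turn":-0.113,"grip":0.6},
  {"dx":0,"dy":0,"dz":0,"turn":0,"grip":0.6},
])

```text
clock: 9.7
tool_pos: [0.3786, -0.2571, 0.1287]
eef_rot: [-0.207, 0.978, 0.001, -0.001]
contact_force: [0.6, -0.0, -0.3]
opening: 0.601
```

Run:
```python
from h import *
wfit("w5","lid_square_center",(.3795,-.2570))
go(.3795,-.257,.0195,23.8); print(get_state()["q"].round(2))
t=snapshot("scene"); cv2.imwrite("pics/sc1.png",t["img"][:,:,::-1]);fit("lid_oblong_center",[snapshot("top"),t],z=.056,app=APP["pot_oblong"])
for t in (t,):
  C=cloud(t,np.ones(t["depth"].shape,bool)); C=C[(abs(C[:,:2]-[.3845,.2765])<.036).all(1)&(C[:,2]>.05)&(C[:,2]<.06)]
  print(len(C),np.linalg.lstsq(np.c_[C[:,:2]-[.3845,.2765],np.ones(len(C))],C[:,2],rcond=None)[0])
```

```text
lid_square_center 8333 [ 0.3801 -0.2589] yaw 23.9 cost 0.28 handle 114.8 [ 0.37403852 -0.26045293]
turn rad [np.float64(-0.001), np.float64(3.14)] q7 1.71
t 9.8 pos [ 0.3788 -0.2571  0.1289] psi -156.3 tilt [-0.0018  0.0018] total [ -0.8  -0.5 109.4] n 4 each [-0.2 -0.1 27.4]
[ 0.86  0.69 -0.58  2.13  0.74  0.54  1.71]
lid_oblong_center 566 [0.3818 0.2821] yaw 5.8 cost 8.67 handle 6.1 [0.38290063 0.27549917]
lid_oblong_center 502 [0.3775 0.2781] yaw 6.0 cost 7.17 handle 8.0 [0.38449201 0.27697539]
237 [ 0.00551326 -0.00536742  0.05687698]
```

View pics/w5.png

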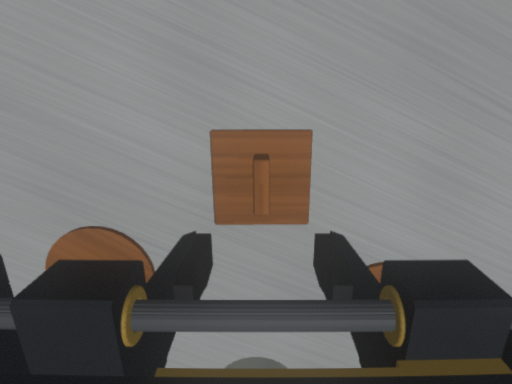

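View pics/sc1.png

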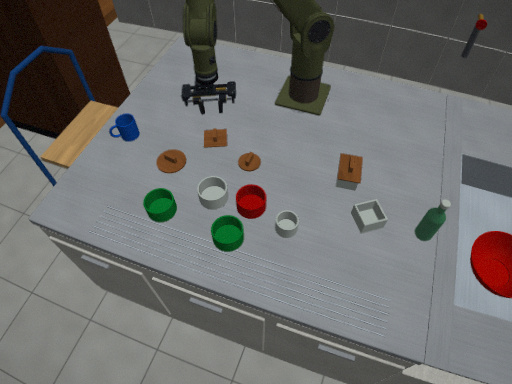

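The oblong lid sits flat on its pot at (350,165) in the scene view. The square lid is at (261,177) in the wrist view.

send_rows([
  {"dx":-0.5,"dy":-0.6,"dz":35,"turn":0,"grip":0.6},
  {"dx":0,"dy":0,"dz":35,"turn":0,"grip":0.6},
  {"dx":0,"dy":0,"dz":25,"turn":0,"grip":0.6},
  {"dx":0,"dy":0,"dz":14.5,"turn":0,"grip":0.6},
  {"dx":0,"dy":0,"dz":0,"turn":0,"grip":0.6},
  {"dx":0,"dy":0,"dz":0,"turn":0,"grip":0},
  {"dx":0,"dy":0,"dz":0,"turn":0,"grip":0},
  {"dx":0,"dy":0,"dz":0,"turn":0,"grip":0},
  {"dx":0,"dy":0,"dz":0,"turn":0,"grip":0},
  {"dx":0,"dy":0,"dz":0,"turn":0,"grip":0},
  {"dx":0,"dy":0,"dz":0,"turn":0,"grip":0},
  {"dx":0,"dy":0,"dz":0,"turn":0,"grip":0},
])

```text
clock: 11.05
tool_pos: [0.3806, -0.258, 0.0213]
eef_rot: [-0.207, 0.978, -0.0, 0.001]
contact_force: [-0.1, 0.8, 8.3]
opening: 0.007
```

Run:
```python
from h import *
print(get_state()["opening"]*88)
st,p,R=here()
go(.49,.05,.14,34.8,45); 
d=R.T@np.array([.5455-.49,.379-.05,0])*1e3; print(d,d/8)
```

```text
0.6377069330300246
turn rad [np.float64(-0.191), np.float64(2.95)] q7 1.42
t 11.1 pos [ 0.3806 -0.258   0.0213] psi -156.2 tilt [ 0.0013 -0.0005] total [-224.7  237.3 -118.7] n 8 each [-28.1  29.7 -14.8]
[-1.83769462e+02  2.78478052e+02 -9.64753334e-02] [-2.29711827e+01  3.48097565e+01 -1.20594167e-02]
```

Run:
```python
from h import *
for n in ("wrist","scene"):
    s=snapshot(n); im=s["img"]; im=im if n=="wrist" else cv2.resize(im[80:180,170:260],(720,800)); cv2.imwrite(f"pics/x_{n}.png",im[:600,:,::-1])
print(get_state()["contact_force"],get_state()["tool_pos"])
```

```text
[-0.44372589  0.39810846  7.5421414 ] [ 0.38061588 -0.25798014  0.02133147]
```

View pics/x_wrist.png

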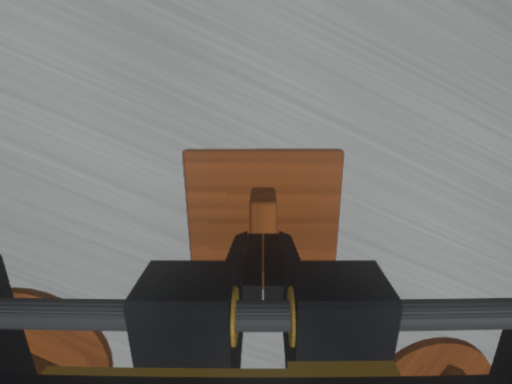

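View pics/x_scene.png

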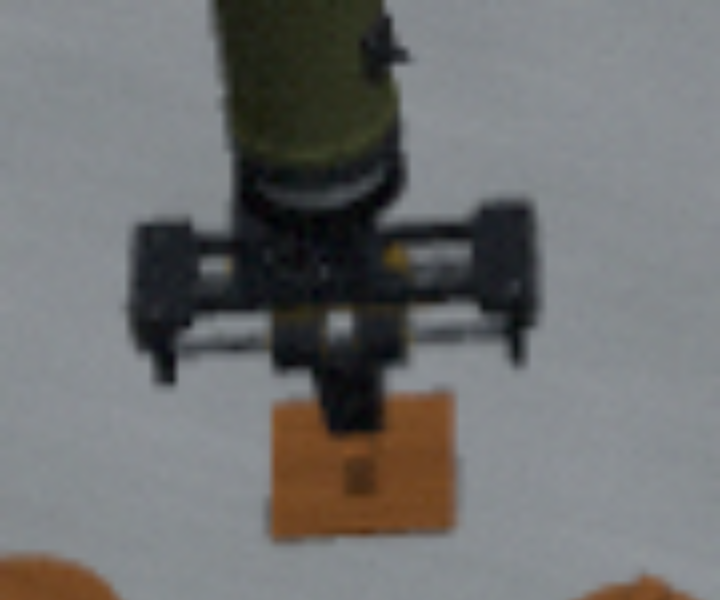

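Run:
```python
from h import *
s=snapshot("wrist"); st,p,R=here(); k=cloud(s,np.ones(s["depth"].shape,bool)); 
D=s["depth"]; ok=D>0; T=np.full(D.shape+(3,),np.nan); T[ok]=(k-p)@R*1e3
W=np.full(D.shape+(3,),np.nan); W[ok]=k*1e3
for r in range(145,310,8): print(r,"c263",T[r,263].round(0),"Wz",W[r,263,2].round(0),"| c200 Wz",W[r,200,2].round(0)," c325",W[r,325,2].round(0))
im=s["img"][120:330,170:350]; cv2.imwrite("pics/x2.png",cv2.resize(im,None,fx=2.8,fy=2.8,interpolation=cv2.INTER_CUBIC)[:,:,::-1])
```

```text
145 c263 [47. -1. 22.] Wz -1.0 | c200 Wz 0.0  c325 -1.0
153 c263 [45. -1.  6.] Wz 15.0 | c200 Wz 17.0  c325 16.0
161 c263 [41. -1.  6.] Wz 16.0 | c200 Wz 15.0  c325 18.0
169 c263 [36. -1.  5.] Wz 16.0 | c200 Wz 15.0  c325 14.0
177 c263 [31. -1.  6.] Wz 15.0 | c200 Wz 16.0  c325 16.0
185 c263 [26. -1.  7.] Wz 15.0 | c200 Wz 16.0  c325 16.0
193 c263 [26. -1. -8.] Wz 30.0 | c200 Wz 16.0  c325 15.0
201 c263 [ 26.  -1. -21.] Wz 42.0 | c200 Wz 16.0  c325 16.0
209 c263 [ 23.  -1. -23.] Wz 44.0 | c200 Wz 16.0  c325 15.0
217 c263 [ 18.  -1. -21.] Wz 43.0 | c200 Wz 14.0  c325 15.0
225 c263 [ 14.  -1. -22.] Wz 44.0 | c200 Wz 17.0  c325 17.0
233 c263 [  9.  -1. -22.] Wz 43.0 | c200 Wz 16.0  c325 15.0
241 c263 [  9.  -1. -31.] Wz 52.0 | c200 Wz 16.0  c325 16.0
249 c263 [  9.  -1. -39.] Wz 60.0 | c200 Wz 16.0  c325 16.0
257 c263 [  6.  -1. -40.] Wz 62.0 | c200 Wz 16.0  c325 16.0
265 c263 [  2.  -1. -41.] Wz 63.0 | c200 Wz 116.0  c325 116.0
273 c263 [ -3.  -1. -41.] Wz 62.0 | c200 Wz 120.0  c325 120.0
281 c263 [ -6.  -1. -42.] Wz 63.0 | c200 Wz 124.0  c325 123.0
289 c263 [-56.  -1.  22.] Wz -1.0 | c200 Wz 127.0  c325 126.0
297 c263 [-62.  -1.  22.] Wz -0.0 | c200 Wz 129.0  c325 130.0
305 c263 [  27.   -1. -102.] Wz 123.0 | c200 Wz 131.0  c325 132.0
```

View pics/x2.png

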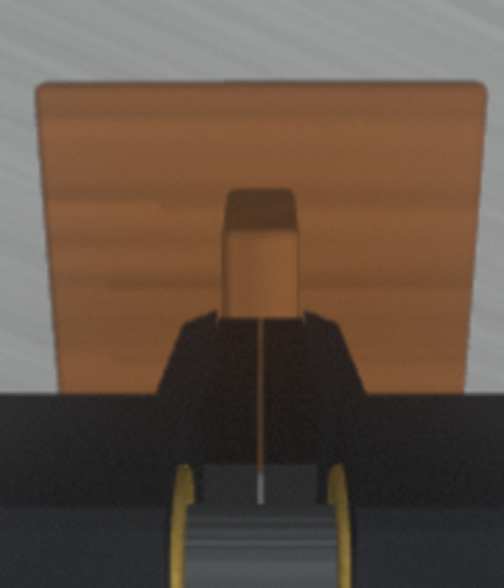

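The fingers read fully shut although the handle at (263,210) is between them in the view. I'll reopen and look again.

send_rows([
  {"dx":0,"dy":0,"dz":0,"turn":0,"grip":0.6},
  {"dx":0,"dy":0,"dz":0,"turn":0,"grip":0.6},
  {"dx":0,"dy":0,"dz":0,"turn":0,"grip":0.6},
  {"dx":0,"dy":0,"dz":0,"turn":0,"grip":0.6},
])

```text
clock: 11.6
tool_pos: [0.3827, -0.2622, 0.0225]
eef_rot: [-0.205, 0.979, -0.004, 0.002]
contact_force: [2.0, -8.7, 23.1]
opening: 0.34
```

Run:
```python
from h import *
s=snapshot("wrist"); print(get_state())
cv2.imwrite("pics/x3.png",s["img"][:,:,::-1])
st,p,R=here(); C=cloud(s,np.ones(s["depth"].shape,bool)); T=(C-p)@R*1e3
fit("lid_square_center",[s],app=(.38,-.258))
H=T[(C[:,2]>.04)&(C[:,2]<.046)&(abs(T[:,1])<12)]; print(np.percentile(H,[1,99],axis=0))
```

```text
{'clock': 11.65, 'q': array([ 0.64665371,  0.86179387, -0.24047868,  2.18147112,  1.06753048,
        0.21310713,  1.41622193]), 'qd': array([ 0.00291542, -0.01262037,  0.00413755, -0.00602418,  0.00025047,
        0.00351635,  0.00093361]), 'joint_torque': array([ -3.05352241, -32.59452581,  -3.95229176,   2.53585964,
        -0.54381939,  -0.96376028,  -0.03489687]), 'tool_pos': array([ 0.38298657, -0.26266305,  0.02275085]), 'eef_rot': array([-0.20517472,  0.97871313, -0.00453013,  0.00185205]), 'contact_force': array([ 2.36470964, -9.92457575, 27.26726948]), 'moment': array([-1.51864339, -0.20596532,  0.07210724]), 'opening': 0.39093417740914044}
lid_square_center 9158 [ 0.3793 -0.255 ] yaw 24.6 cost 5.68 handle 114.1 [ 0.37754312 -0.26471615]
[[-22.65753722   1.44907151 -23.35319846]
 [ 26.57413319  11.89139621 -17.44963934]]
```

View pics/x3.png

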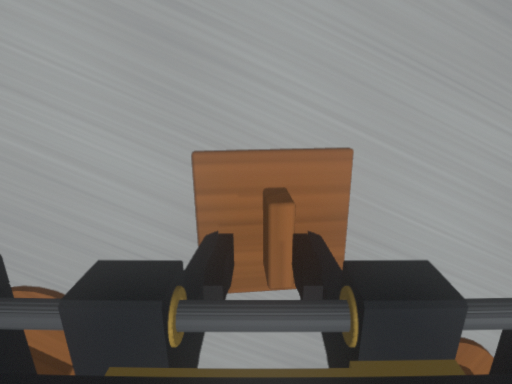

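send_rows([
  {"dx":0,"dy":0,"dz":-2,"turn":0,"grip":0.6},
  {"dx":0,"dy":0,"dz":0,"turn":0,"grip":0.6},
  {"dx":0,"dy":0,"dz":0,"turn":0,"grip":0.6},
  {"dx":0,"dy":0,"dz":0,"turn":0,"grip":0.6},
])

```text
clock: 12.05
tool_pos: [0.3818, -0.2598, 0.025]
eef_rot: [-0.206, 0.979, -0.003, 0.002]
contact_force: [-0.5, -2.5, 25.9]
opening: 0.598
```

Run:
```python
from h import *
s=snapshot("wrist"); st=get_state(); print(st["contact_force"],st["moment"],st["tool_pos"],st["opening"])
cv2.imwrite("pics/x4.png",s["img"][:,:,::-1])
s=snapshot("scene");im=s["img"]; cv2.imwrite("pics/x5.png",cv2.resize(im[80:180,170:290],None,fx=6,fy=6)[:,:,::-1])
```

```text
[-0.88837721 -2.15176989 26.7430753 ] [ 0.27606082  0.45470218 -0.00587309] [ 0.38169469 -0.25964938  0.02495625] 0.5988597366513104
```

View pics/x4.png

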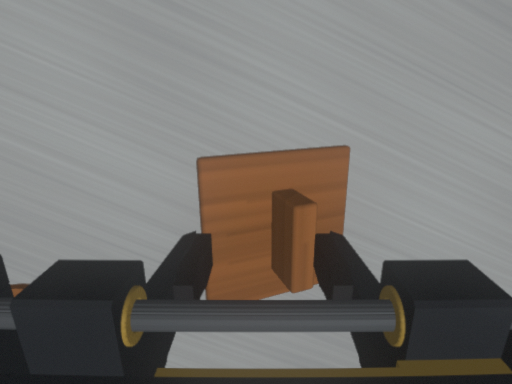

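View pics/x5.png

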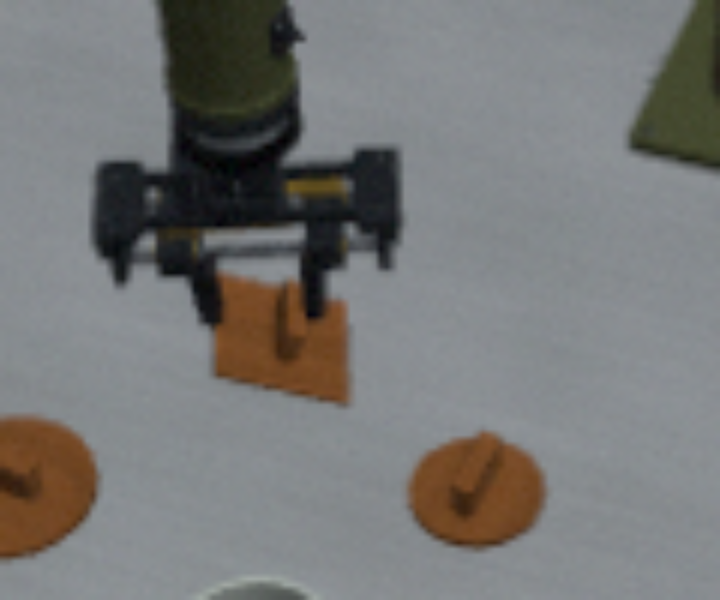

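send_rows([
  {"dx":0,"dy":0,"dz":-4,"turn":0,"grip":0.8},
  {"dx":0,"dy":0,"dz":-5,"turn":0,"grip":0.9},
  {"dx":0,"dy":0,"dz":-10,"turn":0,"grip":0.9},
  {"dx":0,"dy":0,"dz":0,"turn":0,"grip":0.9},
])

```text
clock: 12.55
tool_pos: [0.3805, -0.258, 0.0423]
eef_rot: [-0.206, 0.978, -0.0, 0.001]
contact_force: [-0.0, -0.4, 0.2]
opening: 0.898
```

Run:
```python
from h import *
s=snapshot("wrist"); st=get_state(); print(st["contact_force"],st["moment"],st["tool_pos"],st["opening"],st["clock"])
cv2.imwrite("pics/x6.png",s["img"][:,:,::-1])
s=snapshot("scene");im=s["img"]; cv2.imwrite("pics/x7.png",cv2.resize(im[80:180,170:290],None,fx=6,fy=6)[:,:,::-1])
```

```text
[-0.51947887  0.27861467  0.36821619] [ 0.02799927  0.016518   -0.02092252] [ 0.38037762 -0.2579577   0.04182536] 0.9012659341520904 12.6
```

View pics/x6.png

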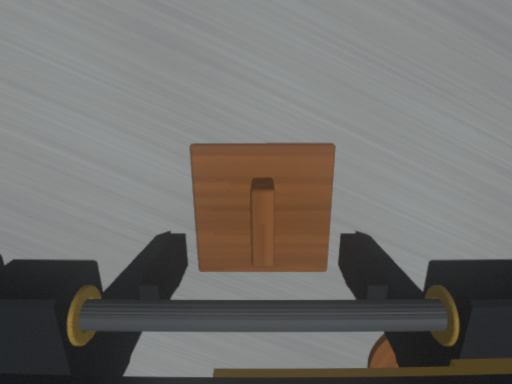

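View pics/x7.png

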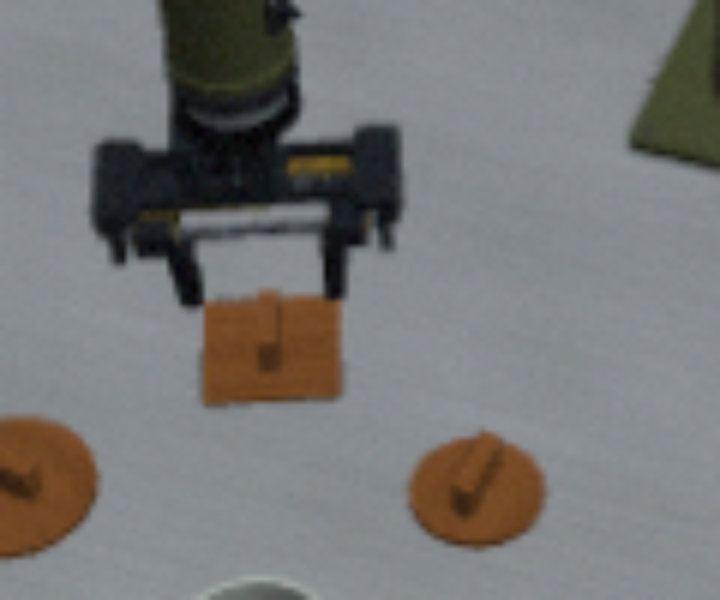

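Run:
```python
from h import *
s=snapshot("wrist"); fit("lid_square_center",[s],app=(.3805,-.258))
st,p,R=here(); C=cloud(s,np.ones(s["depth"].shape,bool)); T=(C-p)@R*1e3
H=T[(C[:,2]>.041)&(C[:,2]<.047)&(abs(T[:,1])<20)]; print(np.percentile(H,[1,99],axis=0))
go(.3805,-.258,.02,23.8)
```

```text
lid_square_center 15645 [ 0.3807 -0.2592] yaw 24.1 cost 1.43 handle 113.6 [ 0.37672132 -0.26456642]
[[-22.99038526  -8.29146439  -3.31641096]
 [ 25.48330064   5.18856484  -0.16103727]]
turn rad [np.float64(0.001), np.float64(-3.141)] q7 1.48
t 12.7 pos [ 0.3801 -0.2578  0.0413] psi -156.2 tilt [-0.0002  0.0004] total [-0.3 -0.4 21.3] n 1 each [-0.3 -0.4 21.3]
```

send_rows([
  {"dx":0,"dy":-1,"dz":10,"turn":0,"grip":0.4},
  {"dx":0,"dy":0,"dz":7,"turn":0,"grip":0.4},
  {"dx":0,"dy":0,"dz":4,"turn":0,"grip":0.4},
  {"dx":0,"dy":0,"dz":0,"turn":0,"grip":0.26},
  {"dx":0,"dy":0,"dz":0,"turn":0,"grip":0.24},
  {"dx":0,"dy":0,"dz":0,"turn":0,"grip":0.22},
  {"dx":0,"dy":0,"dz":0,"turn":0,"grip":0.18},
  {"dx":0,"dy":0,"dz":0,"turn":0,"grip":0.14},
  {"dx":0,"dy":0,"dz":0,"turn":0,"grip":0.1},
  {"dx":0,"dy":0,"dz":0,"turn":0,"grip":0.1},
  {"dx":0,"dy":0,"dz":0,"turn":0,"grip":0.1},
], force=12)

```text
clock: 13.8
tool_pos: [0.381, -0.2595, 0.0213]
eef_rot: [-0.206, 0.978, -0.001, 0.0]
contact_force: [-0.4, -0.9, 6.9]
opening: 0.102
```

Run:
```python
from h import *
st,p,R=here(); print(st["opening"]*88,st["contact_force"])
go(.49,.05,.14,34.8,42); 
d=R.T@np.array([.5455-.49,.379-.05,0])*1e3; print(d,d/8)
```

```text
8.997974954058819 [-0.44349945 -0.87886001  6.88603889]
turn rad [np.float64(-0.192), np.float64(2.95)] q7 1.42
t 13.8 pos [ 0.381  -0.2595  0.0213] psi -156.2 tilt [ 0.0012 -0.0015] total [-224.8  238.9 -119. ] n 9 each [-25.   26.5 -13.2]
[-183.66034176  278.54972337   -0.42482254] [-22.95754272  34.81871542  -0.05310282]
```

Run:
```python
from h import *
s=snapshot("wrist"); im=s["img"][120:330,150:370]; cv2.imwrite("pics/x8.png",cv2.resize(im,None,fx=2.8,fy=2.8,interpolation=cv2.INTER_CUBIC)[:,:,::-1])
s=snapshot("scene");im=s["img"]; cv2.imwrite("pics/x9.png",cv2.resize(im[80:180,170:290],None,fx=6,fy=6)[:,:,::-1])
```

```text
(no output)
```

View pics/x8.png

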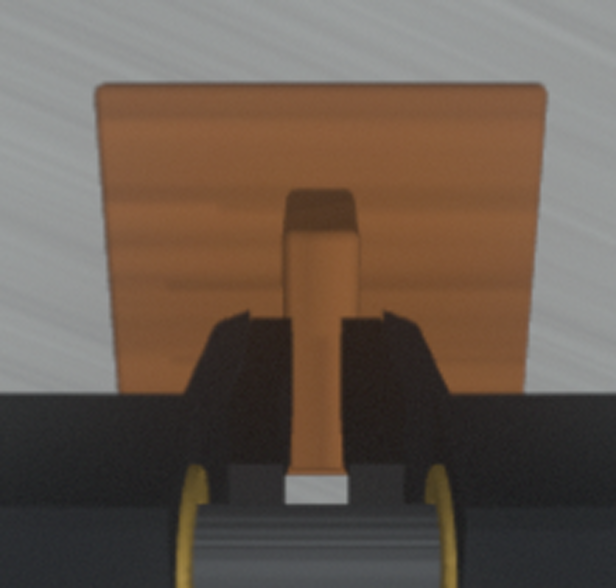

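View pics/x9.png

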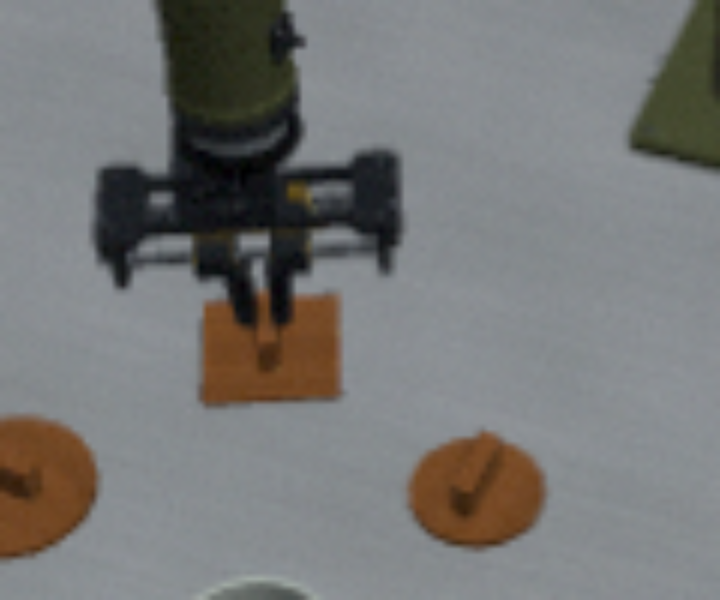

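The pads overlap the top of the handle too little, so the contact pushes the tool up instead of gripping. I'll open, go 3 mm lower and grip again.

send_rows([
  {"dx":0,"dy":0,"dz":-1,"turn":0,"grip":0.4},
  {"dx":0,"dy":0,"dz":0,"turn":0,"grip":0.4},
  {"dx":0,"dy":0,"dz":0,"turn":0,"grip":0.4},
  {"dx":0,"dy":0,"dz":4,"turn":0,"grip":0.4},
  {"dx":0,"dy":0,"dz":0,"turn":0,"grip":0.4},
  {"dx":0,"dy":0,"dz":0,"turn":0,"grip":0.4},
], force=15)

```text
clock: 14.5
tool_pos: [0.3804, -0.2586, 0.0173]
eef_rot: [-0.207, 0.978, 0.0, -0.0]
contact_force: [-0.1, 0.0, 0.1]
opening: 0.399
```

Run:
```python
from h import *
for i in range(3):
  snapshot("wrist"); st,p,R=here(); print(st["opening"]*88,st["contact_force"],p)
```

```text
35.22781799722259 [0.08914675 0.00774636 0.35162608] [ 0.38050177 -0.2586318   0.01740517]
35.38271936448402 [-0.02426075 -0.97521084  0.37355883] [ 0.38056201 -0.25866772  0.01748482]
35.21713378942051 [-0.15999975  0.56803404  0.30669721] [ 0.38059683 -0.25867601  0.01754935]
```

send_rows([
  {"dx":0,"dy":0,"dz":0.4,"turn":0,"grip":0.25},
  {"dx":0,"dy":0,"dz":0,"turn":0,"grip":0.2},
  {"dx":0,"dy":0,"dz":0,"turn":0,"grip":0.15},
  {"dx":0,"dy":0,"dz":0,"turn":0,"grip":0.05},
  {"dx":0,"dy":0,"dz":0,"turn":0,"grip":0},
  {"dx":0,"dy":0,"dz":0,"turn":0,"grip":0},
  {"dx":0,"dy":0,"dz":0,"turn":0,"grip":0},
], force=15)

```text
clock: 15.35
tool_pos: [0.3806, -0.2588, 0.0172]
eef_rot: [-0.207, 0.978, 0.0, 0.0]
contact_force: [0.2, -0.6, -0.4]
opening: 0.156
```

Run:
```python
from h import *
st,p,R=here(); print(st["opening"]*88,st["contact_force"])
go(.49,.05,.14,34.8,42); 
d=R.T@np.array([.5455-.49,.379-.05,0])*1e3; print(d,d/8)
```

```text
13.707374088086492 [ 0.22623564 -0.63248754 -0.44438517]
turn rad [np.float64(-0.191), np.float64(2.95)] q7 1.41
t 15.3 pos [ 0.3806 -0.2588  0.0172] psi -156.2 tilt [0. 0.] total [-224.9  238.2 -122.8] n 9 each [-25.   26.5 -13.6]
[-1.83766440e+02  2.78480063e+02  6.51901611e-03] [-2.29708049e+01  3.48100079e+01  8.14877014e-04]
```

send_rows([
  {"dx":0,"dy":0,"dz":-13,"turn":0,"grip":0},
  {"dx":0,"dy":0,"dz":-35,"turn":0,"grip":0},
  {"dx":0,"dy":0,"dz":-40,"turn":0,"grip":0},
  {"dx":0,"dy":0,"dz":-35,"turn":0,"grip":0},
  {"dx":-28.1,"dy":29.8,"dz":0,"turn":0,"grip":0},
  {"dx":-28.1,"dy":29.8,"dz":0,"turn":0,"grip":0},
  {"dx":-28.1,"dy":29.8,"dz":0,"turn":0,"grip":0},
  {"dx":-28.1,"dy":29.8,"dz":0,"turn":0,"grip":0},
  {"dx":-28.1,"dy":29.8,"dz":0,"turn":0,"grip":0},
  {"dx":-28.1,"dy":29.8,"dz":0,"turn":0,"grip":0},
  {"dx":-28.1,"dy":29.8,"dz":0,"turn":0,"grip":0},
  {"dx":-28.1,"dy":29.8,"dz":0,"turn":0,"grip":0},
  {"dx":-23,"dy":34.8,"dz":0,"turn":0,"grip":0},
  {"dx":-23,"dy":34.8,"dz":0,"turn":0,"grip":0},
  {"dx":-23,"dy":34.8,"dz":0,"turn":0,"grip":0},
  {"dx":-23,"dy":34.8,"dz":0,"turn":0,"grip":0},
  {"dx":-23,"dy":34.8,"dz":0,"turn":0,"grip":0},
  {"dx":-23,"dy":34.8,"dz":0,"turn":0,"grip":0},
  {"dx":-23,"dy":34.8,"dz":0,"turn":0,"grip":0},
  {"dx":-23,"dy":34.8,"dz":0,"turn":0,"grip":0},
])

```text
clock: 17.35
tool_pos: [0.5453, 0.3803, 0.1398]
eef_rot: [-0.207, 0.978, -0.0, -0.0]
contact_force: [1.0, 0.2, -1.0]
opening: 0.154
```

send_rows([
  {"dx":0,"dy":0,"dz":0,"turn":-0.1,"grip":0},
  {"dx":0,"dy":0,"dz":0,"turn":-0.091,"grip":0},
  {"dx":0,"dy":0,"dz":0,"turn":0,"grip":0},
  {"dx":0,"dy":0,"dz":0,"turn":0,"grip":0},
])

```text
clock: 17.75
tool_pos: [0.5454, 0.3786, 0.1398]
eef_rot: [-0.298, 0.955, -0.0, -0.0]
contact_force: [0.6, 0.1, -0.1]
opening: 0.148
```

```bash
cat >> h.py <<'E'
def held(name):
    s=snapshot("wrist"); cv2.imwrite(f"pics/{name}.png",s["img"][:,:,::-1]); pickle.dump(s,open(f"{name}.pkl","wb")); st,p,R=here()
    C=cloud(s,np.ones(s["depth"].shape,bool)); D=(C-p)@R*1e3
    I=D[(D[:,2]>-3)&(D[:,2]<7)&(D[:,0]>10)&(abs(D[:,1])<70)]
    print("opening",st["opening"]*88,"lid plate xmax",np.percentile(I[:,0],[99,99.9]).round(1),"y",np.percentile(I[:,1],[.2,99.8]).round(1),"z",np.median(I[:,2]).round(1))
E
python3 - <<'E'
from h import *
held("w6")
fit("pot_square",[pickle.load(open("w6.pkl","rb"))])
go(.5455,.379,.0665,34.8);
E
```

```text
opening 13.35832732825643 lid plate xmax [47.1 47.3] y [-46.5  44.7] z 2.0
pot_square 920 [0.5451 0.378 ] yaw 35.0 cost 0.01 handle None None
turn rad [np.float64(-0.002), np.float64(3.139)] q7 1.02
t 17.8 pos [0.5455 0.3786 0.14  ] psi -145.3 tilt [-0.0004 -0.0006] total [-0.3  0.4 73.5] n 3 each [-0.1  0.1 24.5]
```

View pics/w6.png

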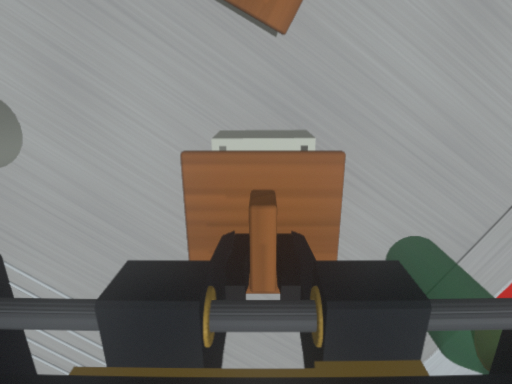

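The lid is level in hand and parallel to the pot's rim, which shows at rows 130–150. Lowering it now.

send_rows([
  {"dx":-1.4,"dy":0.8,"dz":25,"turn":0,"grip":0},
  {"dx":0,"dy":0,"dz":25,"turn":0,"grip":0},
  {"dx":0,"dy":0,"dz":15,"turn":0,"grip":0},
  {"dx":0,"dy":0,"dz":7,"turn":0,"grip":0},
  {"dx":0,"dy":0,"dz":3,"turn":0,"grip":0},
  {"dx":0,"dy":0,"dz":1.5,"turn":0,"grip":0},
  {"dx":0,"dy":0,"dz":0,"turn":0,"grip":0},
  {"dx":0,"dy":0,"dz":0,"turn":0,"grip":0},
])

```text
clock: 18.6
tool_pos: [0.5466, 0.3811, 0.0646]
eef_rot: [-0.299, 0.954, 0.0, 0.001]
contact_force: [0.1, -0.1, -1.1]
opening: 0.154
```

send_rows([
  {"dx":0.5,"dy":-0.5,"dz":1,"turn":0,"grip":0},
  {"dx":0,"dy":0,"dz":0.6,"turn":0,"grip":0},
  {"dx":0,"dy":0,"dz":0,"turn":0,"grip":0},
  {"dx":0,"dy":0,"dz":0,"turn":0,"grip":0.4},
  {"dx":0,"dy":0,"dz":0,"turn":0,"grip":0.6},
  {"dx":0,"dy":0,"dz":0,"turn":0,"grip":0.6},
  {"dx":0,"dy":0,"dz":0,"turn":0,"grip":0.6},
  {"dx":0,"dy":0,"dz":-30,"turn":0,"grip":0.6},
  {"dx":0,"dy":0,"dz":-40,"turn":0,"grip":0.6},
  {"dx":0,"dy":0,"dz":0,"turn":0,"grip":0.6},
  {"dx":0,"dy":0,"dz":0,"turn":0,"grip":0.6},
])

```text
clock: 19.7
tool_pos: [0.5466, 0.3804, 0.1332]
eef_rot: [-0.299, 0.954, 0.0, 0.001]
contact_force: [-0.2, -0.1, -0.5]
opening: 0.597
```

Run:
```python
from h import *
lidcheck("w7","lid_square_center","pot_square")
fit("pot_square",[pickle.load(open("w7.pkl","rb"))])
go(.4485,-.0855,.13,178.2,42); print(get_state()["q"].round(2))
```

```text
lid_square_center 10862 [0.5477 0.3797] yaw 34.9 cost 10.35 handle 125.7 [0.54200482 0.37544954]
pot_square 270 [0.543  0.3764] yaw 34.6 cost 67.87 handle None None
turn rad [np.float64(0.639), np.float64(-2.503)] q7 1.02
t 19.8 pos [0.546  0.3796 0.1319] psi -145.2 tilt [-0.     -0.0006] total [ 345.5 -326.3    2.2] n 12 each [ 28.8 -27.2   0.2]
[-0.37  0.9  -0.61  1.5   0.59  0.94  1.02]
```

View pics/w7.png

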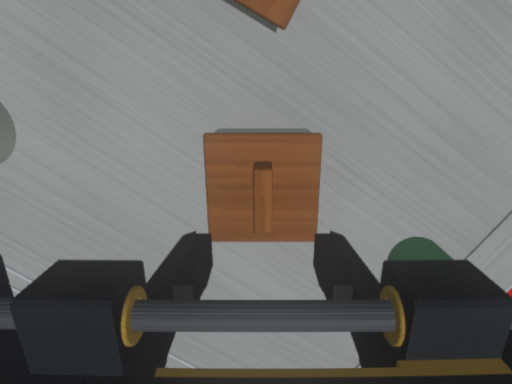

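send_rows([
  {"dx":28.8,"dy":-27.2,"dz":0,"turn":0,"grip":0.6},
  {"dx":28.8,"dy":-27.2,"dz":0,"turn":0,"grip":0.6},
  {"dx":28.8,"dy":-27.2,"dz":0,"turn":0,"grip":0.6},
  {"dx":28.8,"dy":-27.2,"dz":0,"turn":0,"grip":0.6},
  {"dx":28.8,"dy":-27.2,"dz":0,"turn":0,"grip":0.6},
  {"dx":28.8,"dy":-27.2,"dz":0,"turn":0,"grip":0.6},
  {"dx":28.8,"dy":-27.2,"dz":0,"turn":0,"grip":0.6},
  {"dx":28.8,"dy":-27.2,"dz":0,"turn":0,"grip":0.6},
  {"dx":28.8,"dy":-27.2,"dz":0,"turn":0,"grip":0.6},
  {"dx":28.8,"dy":-27.2,"dz":0,"turn":0,"grip":0.6},
  {"dx":28.8,"dy":-27.2,"dz":0,"turn":0,"grip":0.6},
  {"dx":28.8,"dy":-27.2,"dz":0,"turn":0,"grip":0.6},
  {"dx":0,"dy":0,"dz":0,"turn":0.13,"grip":0.6},
  {"dx":0,"dy":0,"dz":0,"turn":0.13,"grip":0.6},
  {"dx":0,"dy":0,"dz":0,"turn":0.13,"grip":0.6},
  {"dx":0,"dy":0,"dz":0,"turn":0.13,"grip":0.6},
  {"dx":0,"dy":0,"dz":0,"turn":0.119,"grip":0.6},
  {"dx":0,"dy":0,"dz":0,"turn":0,"grip":0.6},
  {"dx":0,"dy":0,"dz":0,"turn":0,"grip":0.6},
])

```text
clock: 21.65
tool_pos: [0.4479, -0.0853, 0.1315]
eef_rot: [0.014, 1.0, 0.0, -0.001]
contact_force: [0.0, -0.3, 0.7]
opening: 0.603
```

```bash
cat >> h.py <<'E'
def wh(name,t,app):
    wfit(name,t,app); s=pickle.load(open(name+".pkl","rb")); st,p,R=here(); C=cloud(s,np.ones(s["depth"].shape,bool)); T=(C-p)@R*1e3
    H=T[(C[:,2]>.040)&(C[:,2]<.047)&(abs(T[:,1])<25)&(abs(T[:,0])<45)]; w=np.linalg.eigh(np.cov(H[:,:2].T))[1][:,1]
    print("handle in tool",len(H),np.percentile(H,[1,99],axis=0).round(1).tolist(),"angle rad",round(np.arctan(w[1]/w[0]),3))
E
python3 - <<'E'
from h import *
wh("w8","lid_small_center",(.449,-.0855))
go(.4495,-.0855,.017,178.2,42)
t=snapshot("scene"); tt=snapshot("top"); fit("lid_square_center",[tt,t],z=.061,app=APP["pot_square"])
C=cloud(t,np.ones(t["depth"].shape,bool)); C=C[(abs(C[:,:2]-[.5465,.379])<.03).all(1)&(C[:,2]>.055)&(C[:,2]<.066)]
print(len(C),np.linalg.lstsq(np.c_[C[:,:2]-[.5465,.379],np.ones(len(C))],C[:,2],rcond=None)[0])
E
```

```text
lid_small_center 5371 [ 0.4502 -0.0876] yaw None cost 0.15 handle 89.3 [ 0.44339776 -0.0860603 ]
handle in tool 902 [[-25.3, -9.1, 86.9], [23.2, 4.6, 90.6]] angle rad -0.007
turn rad [np.float64(0.002), np.float64(-3.139)] q7 1.01
t 21.7 pos [ 0.4481 -0.0852  0.1316] psi 178.3 tilt [-0.0013  0.0002] total [ -1.6  -0.2 114.6] n 3 each [-0.5 -0.1 38.2]
lid_square_center 439 [0.5468 0.3833] yaw 35.6 cost 6.69 handle 35.8 [0.54616272 0.37971246]
lid_square_center 544 [0.5398 0.3817] yaw 35.2 cost 9.64 handle 30.9 [0.54621041 0.37993103]
190 [-0.00611972 -0.00335123  0.06116478]
```

View pics/w8.png

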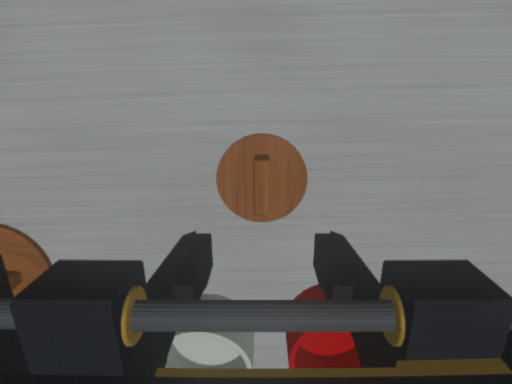

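The square lid is home: handle at (.546,.380), plane level at 61 mm. The small lid is at (262,178).

send_rows([
  {"dx":-1.5,"dy":-1.6,"dz":35,"turn":0,"grip":0.6},
  {"dx":0,"dy":0,"dz":35,"turn":0,"grip":0.45},
  {"dx":0,"dy":0,"dz":30,"turn":0,"grip":0.4},
  {"dx":0,"dy":0,"dz":14,"turn":0,"grip":0.4},
  {"dx":0,"dy":0,"dz":0,"turn":0,"grip":0.4},
  {"dx":0,"dy":0,"dz":0,"turn":0,"grip":0.4},
])

```text
clock: 22.4
tool_pos: [0.45, -0.0868, 0.0182]
eef_rot: [0.015, 1.0, 0.0, -0.0]
contact_force: [0.0, -0.6, -0.1]
opening: 0.399
```

send_rows([
  {"dx":0,"dy":0,"dz":1,"turn":0,"grip":0.3},
  {"dx":0,"dy":0,"dz":0,"turn":0,"grip":0.25},
  {"dx":0,"dy":0,"dz":0,"turn":0,"grip":0.2},
  {"dx":0,"dy":0,"dz":0,"turn":0,"grip":0.15},
  {"dx":0,"dy":0,"dz":0,"turn":0,"grip":0},
  {"dx":0,"dy":0,"dz":0,"turn":0,"grip":0},
  {"dx":0,"dy":0,"dz":0,"turn":0,"grip":0},
  {"dx":0,"dy":0,"dz":0,"turn":0,"grip":0},
])

```text
clock: 23.2
tool_pos: [0.4503, -0.0868, 0.0174]
eef_rot: [0.016, 1.0, 0.0, 0.0]
contact_force: [-0.6, 1.0, 5.1]
opening: 0.155
```

Run:
```python
from h import *
st,p,R=here(); print(st["opening"]*88,st["contact_force"])
go(.6652,.1283,p[2],None,42)
```

```text
13.615807594224506 [-0.55371399  1.02855591  5.0915422 ]
t 23.2 pos [ 0.4503 -0.0868  0.0174] psi 178.2 tilt [0.0009 0.0001] total [-2.079e+02  2.218e+02  2.000e-01] n 8 each [-26.   27.7   0. ]
```

send_rows([
  {"dx":0,"dy":0,"dz":-13,"turn":0,"grip":0},
  {"dx":0,"dy":0,"dz":-35,"turn":0,"grip":0},
  {"dx":0,"dy":0,"dz":-40,"turn":0,"grip":0},
  {"dx":0,"dy":0,"dz":-35,"turn":0,"grip":0},
  {"dx":-26,"dy":27.7,"dz":0,"turn":0,"grip":0},
  {"dx":-26,"dy":27.7,"dz":0,"turn":0,"grip":0},
  {"dx":-26,"dy":27.7,"dz":0,"turn":0,"grip":0},
  {"dx":-26,"dy":27.7,"dz":0,"turn":0,"grip":0},
  {"dx":-26,"dy":27.7,"dz":0,"turn":0,"grip":0},
  {"dx":-26,"dy":27.7,"dz":0,"turn":0,"grip":0},
  {"dx":-26,"dy":27.7,"dz":0,"turn":0,"grip":0},
  {"dx":-26,"dy":27.7,"dz":0,"turn":0,"grip":0},
  {"dx":0,"dy":0,"dz":0,"turn":0,"grip":0},
  {"dx":0,"dy":0,"dz":0,"turn":0,"grip":0},
])

```text
clock: 24.6
tool_pos: [0.6641, 0.1282, 0.139]
eef_rot: [0.015, 1.0, -0.0, -0.001]
contact_force: [0.8, -1.2, -1.0]
opening: 0.157
```

Run:
```python
from h import *
held("w9")
fit("pot_small",[pickle.load(open("w9.pkl","rb"))])
go(.6652,.1283,.063)
```

```text
opening 13.298303078169438 lid plate xmax [42.7 43.3] y [-39.6  40.8] z 2.2
pot_small 486 [0.6672 0.1265] yaw None cost 63.0 handle None None
t 24.6 pos [0.6638 0.1267 0.1391] psi 178.2 tilt [-0.0024 -0.0019] total [-1.5  1.8 76.1] n 3 each [-0.5  0.6 25.4]
```

View pics/w9.png

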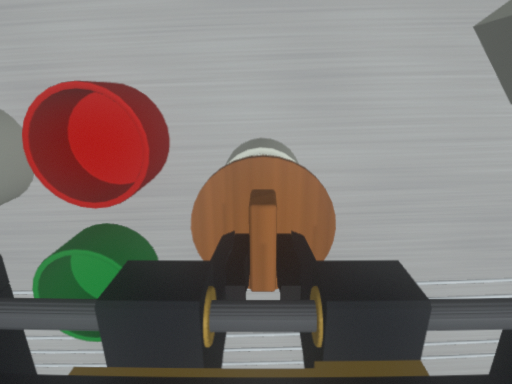

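send_rows([
  {"dx":-1.2,"dy":1,"dz":25,"turn":0,"grip":0},
  {"dx":0,"dy":0,"dz":25,"turn":0,"grip":0},
  {"dx":0,"dy":0,"dz":14,"turn":0,"grip":0},
  {"dx":0,"dy":0,"dz":7,"turn":0,"grip":0},
  {"dx":0,"dy":0,"dz":3,"turn":0,"grip":0},
  {"dx":0,"dy":0,"dz":1,"turn":0,"grip":0},
  {"dx":0,"dy":0,"dz":0,"turn":0,"grip":0},
  {"dx":0,"dy":0,"dz":0,"turn":0,"grip":0},
])

```text
clock: 25.45
tool_pos: [0.6667, 0.1291, 0.066]
eef_rot: [0.016, 1.0, 0.0, 0.001]
contact_force: [0.2, -0.1, -0.8]
opening: 0.154
```

Slightly over target in x/y (about 1 mm). Trim it, lower the last millimetres and release.

send_rows([
  {"dx":1,"dy":-0.7,"dz":1,"turn":0,"grip":0},
  {"dx":0,"dy":0,"dz":1,"turn":0,"grip":0},
  {"dx":0,"dy":0,"dz":1,"turn":0,"grip":0},
  {"dx":0,"dy":0,"dz":0,"turn":0,"grip":0},
  {"dx":0,"dy":0,"dz":0,"turn":0,"grip":0.4},
  {"dx":0,"dy":0,"dz":0,"turn":0,"grip":0.6},
  {"dx":0,"dy":0,"dz":0,"turn":0,"grip":0.6},
  {"dx":0,"dy":0,"dz":0,"turn":0,"grip":0.6},
  {"dx":0,"dy":0,"dz":-30,"turn":0,"grip":0.6},
  {"dx":0,"dy":0,"dz":-40,"turn":0,"grip":0.6},
  {"dx":0,"dy":0,"dz":0,"turn":0,"grip":0.6},
  {"dx":0,"dy":0,"dz":0,"turn":0,"grip":0.6},
])

```text
clock: 26.65
tool_pos: [0.6658, 0.1285, 0.1331]
eef_rot: [0.016, 1.0, 0.0, 0.001]
contact_force: [-0.1, -0.9, -1.4]
opening: 0.602
```

Run:
```python
from h import *
lidcheck("w10","lid_small_center","pot_small")
go(.544,-.3685,.13,81.6,42); print(get_state()["q"].round(2))
```

```text
lid_small_center 7214 [0.6674 0.127 ] yaw None cost 56.62 handle 89.1 [0.65951961 0.12731618]
turn rad [np.float64(-1.456), np.float64(1.686)] q7 0.88
t 26.7 pos [0.6649 0.128  0.1318] psi 178.2 tilt [-0.0004 -0.0004] total [ 105.  -500.1    2.1] n 13 each [  8.1 -38.5   0.2]
[-0.01  0.89 -0.5   1.46  0.49  0.92  0.88]
```

View pics/w10.png

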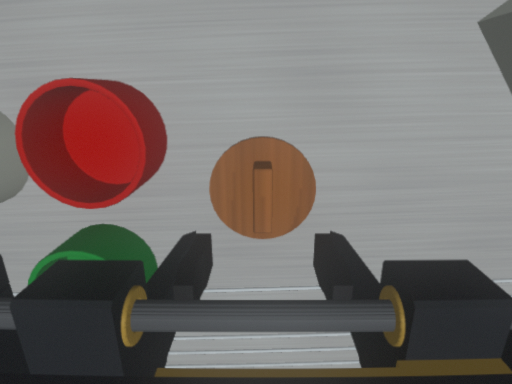

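send_rows([
  {"dx":8.1,"dy":-38.5,"dz":0,"turn":0,"grip":0.6},
  {"dx":8.1,"dy":-38.5,"dz":0,"turn":0,"grip":0.6},
  {"dx":8.1,"dy":-38.5,"dz":0,"turn":0,"grip":0.6},
  {"dx":8.1,"dy":-38.5,"dz":0,"turn":0,"grip":0.6},
  {"dx":8.1,"dy":-38.5,"dz":0,"turn":0,"grip":0.6},
  {"dx":8.1,"dy":-38.5,"dz":0,"turn":0,"grip":0.6},
  {"dx":8.1,"dy":-38.5,"dz":0,"turn":0,"grip":0.6},
  {"dx":8.1,"dy":-38.5,"dz":0,"turn":0,"grip":0.6},
  {"dx":8.1,"dy":-38.5,"dz":0,"turn":0,"grip":0.6},
  {"dx":8.1,"dy":-38.5,"dz":0,"turn":0,"grip":0.6},
  {"dx":8.1,"dy":-38.5,"dz":0,"turn":0,"grip":0.6},
  {"dx":8.1,"dy":-38.5,"dz":0,"turn":0,"grip":0.6},
  {"dx":8.1,"dy":-38.5,"dz":0,"turn":0,"grip":0.6},
  {"dx":0,"dy":0,"dz":0,"turn":0.12,"grip":0.6},
  {"dx":0,"dy":0,"dz":0,"turn":0.12,"grip":0.6},
  {"dx":0,"dy":0,"dz":0,"turn":0.12,"grip":0.6},
  {"dx":0,"dy":0,"dz":0,"turn":0.12,"grip":0.6},
  {"dx":0,"dy":0,"dz":0,"turn":0.12,"grip":0.6},
  {"dx":0,"dy":0,"dz":0,"turn":0.12,"grip":0.6},
  {"dx":0,"dy":0,"dz":0,"turn":0.12,"grip":0.6},
])

```text
clock: 28.7
tool_pos: [0.5428, -0.3682, 0.1303]
eef_rot: [0.424, 0.905, 0.0, -0.002]
contact_force: [-0.1, 0.1, -0.4]
opening: 0.601
```

send_rows([
  {"dx":0,"dy":0,"dz":0,"turn":0.12,"grip":0.6},
  {"dx":0,"dy":0,"dz":0,"turn":0.12,"grip":0.6},
  {"dx":0,"dy":0,"dz":0,"turn":0.12,"grip":0.6},
  {"dx":0,"dy":0,"dz":0,"turn":0.12,"grip":0.6},
  {"dx":0,"dy":0,"dz":0,"turn":0.12,"grip":0.6},
  {"dx":0,"dy":0,"dz":0,"turn":0.12,"grip":0.6},
  {"dx":0,"dy":0,"dz":0,"turn":0.12,"grip":0.6},
  {"dx":0,"dy":0,"dz":0,"turn":0,"grip":0.6},
  {"dx":0,"dy":0,"dz":0,"turn":0,"grip":0.6},
])

```text
clock: 29.6
tool_pos: [0.5433, -0.3683, 0.131]
eef_rot: [0.754, 0.657, -0.001, -0.001]
contact_force: [-0.4, 0.5, -0.2]
opening: 0.6
```

Run:
```python
from h import *
wh("w11","lid_large_center",(.545,-.3685))
go(.5448,-.369,.017,81.6,42)
t=snapshot("scene"); tt=snapshot("top"); fit("lid_small_center",[tt,t],z=.061,app=APP["pot_small"])
C=cloud(t,np.ones(t["depth"].shape,bool)); C=C[(abs(C[:,:2]-[.6655,.128])<.028).all(1)&(C[:,2]>.055)&(C[:,2]<.066)]
print(len(C),np.linalg.lstsq(np.c_[C[:,:2]-[.6655,.128],np.ones(len(C))],C[:,2],rcond=None)[0])
print(get_state()["q"].round(2))
```

```text
lid_large_center 10212 [ 0.5451 -0.37  ] yaw None cost 0.03 handle 173.0 [ 0.54403836 -0.36398599]
handle in tool 921 [[-25.1, -4.8, 86.3], [23.6, 8.9, 90.1]] angle rad 0.011
turn rad [np.float64(0.008), np.float64(-3.133)] q7 0.28
t 29.6 pos [ 0.5434 -0.3684  0.1312] psi 82.1 tilt [-0.0015  0.0008] total [ -0.4   1.6 114.2] n 3 each [-0.1  0.5 38.1]
lid_small_center 287 [0.6672 0.1311] yaw None cost 8.69 handle 177.6 [0.66167009 0.12802833]
lid_small_center 404 [0.6597 0.1283] yaw None cost 12.12 handle 177.4 [0.6639111  0.13000637]
186 [-0.0140565   0.00840526  0.0616018 ]
[ 0.59  0.83 -0.12  1.54  0.12  0.78  0.28]
```

View pics/w11.png

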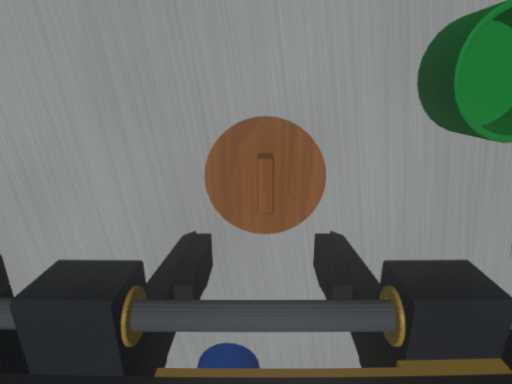

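send_rows([
  {"dx":-0.6,"dy":1.7,"dz":35,"turn":0.009,"grip":0.6},
  {"dx":0,"dy":0,"dz":35,"turn":0,"grip":0.45},
  {"dx":0,"dy":0,"dz":30,"turn":0,"grip":0.4},
  {"dx":0,"dy":0,"dz":13.5,"turn":0,"grip":0.4},
  {"dx":0,"dy":0,"dz":0,"turn":0,"grip":0.4},
  {"dx":0,"dy":0,"dz":0,"turn":0,"grip":0.4},
])

```text
clock: 30.35
tool_pos: [0.5463, -0.37, 0.0195]
eef_rot: [0.758, 0.652, 0.0, 0.001]
contact_force: [0.3, -0.7, 1.2]
opening: 0.402
```

send_rows([
  {"dx":0,"dy":-0.7,"dz":2,"turn":0,"grip":0.35},
  {"dx":0,"dy":0,"dz":0,"turn":0,"grip":0.3},
  {"dx":0,"dy":0,"dz":0,"turn":0,"grip":0.25},
  {"dx":0,"dy":0,"dz":0,"turn":0,"grip":0.2},
  {"dx":0,"dy":0,"dz":0,"turn":0,"grip":0.15},
  {"dx":0,"dy":0,"dz":0,"turn":0,"grip":0},
  {"dx":0,"dy":0,"dz":0,"turn":0,"grip":0},
  {"dx":0,"dy":0,"dz":0,"turn":0,"grip":0},
  {"dx":0,"dy":0,"dz":0,"turn":0,"grip":0},
])

```text
clock: 31.25
tool_pos: [0.5451, -0.3695, 0.0169]
eef_rot: [0.758, 0.652, 0.0, 0.0]
contact_force: [-0.6, 0.6, 4.4]
opening: 0.153
```

Run:
```python
from h import *
st,p,R=here(); print(st["opening"]*88,st["contact_force"])
go(.6348,-.1518,p[2],None,42)
```

```text
13.506783268225512 [-0.63818745  0.61673768  4.44917253]
t 31.2 pos [ 0.5451 -0.3695  0.0169] psi 81.4 tilt [ 0.0004 -0.0002] total [228.6  56.2  -0. ] n 6 each [38.1  9.4 -0. ]
```

send_rows([
  {"dx":0,"dy":0,"dz":-13,"turn":0,"grip":0},
  {"dx":0,"dy":0,"dz":-35,"turn":0,"grip":0},
  {"dx":0,"dy":0,"dz":-40,"turn":0,"grip":0},
  {"dx":0,"dy":0,"dz":-38,"turn":0,"grip":0},
  {"dx":28.6,"dy":7,"dz":0,"turn":0,"grip":0},
  {"dx":28.6,"dy":7,"dz":0,"turn":0,"grip":0},
  {"dx":28.6,"dy":7,"dz":0,"turn":0,"grip":0},
  {"dx":28.6,"dy":7,"dz":0,"turn":0,"grip":0},
  {"dx":28.6,"dy":7,"dz":0,"turn":0,"grip":0},
  {"dx":28.6,"dy":7,"dz":0,"turn":0,"grip":0},
  {"dx":28.6,"dy":7,"dz":0,"turn":0,"grip":0},
  {"dx":28.6,"dy":7,"dz":0,"turn":0,"grip":0},
  {"dx":0,"dy":0,"dz":0,"turn":0,"grip":0},
  {"dx":0,"dy":0,"dz":0,"turn":0,"grip":0},
])

```text
clock: 32.65
tool_pos: [0.6343, -0.1509, 0.1427]
eef_rot: [0.758, 0.653, -0.0, -0.0]
contact_force: [-0.5, -0.5, -0.7]
opening: 0.151
```

Run:
```python
from h import *
held("w12")
go(.6348,-.1518,.068)
```

```text
opening 13.82208152978965 lid plate xmax [57.1 58.3] y [-54.1  54.7] z 1.4
t 32.7 pos [ 0.6338 -0.1526  0.1427] psi 81.4 tilt [-0.0008 -0.0011] total [ 1.1  0.9 74.7] n 3 each [ 0.4  0.3 24.9]
```

View pics/w12.png

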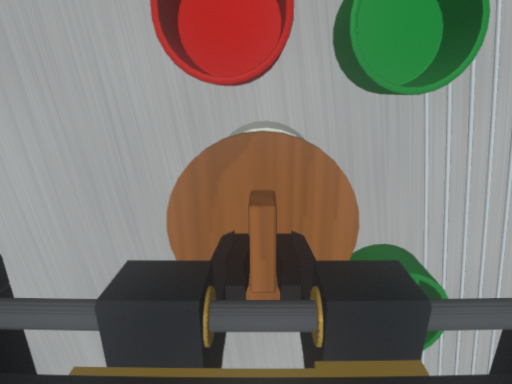

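The lid is level and centred over the white pot, whose rim shows at (267,127). Lowering.

send_rows([
  {"dx":0.3,"dy":0.5,"dz":25,"turn":0,"grip":0},
  {"dx":0,"dy":0,"dz":25,"turn":0,"grip":0},
  {"dx":0,"dy":0,"dz":13,"turn":0,"grip":0},
  {"dx":0,"dy":0,"dz":6,"turn":0,"grip":0},
  {"dx":0,"dy":0,"dz":3,"turn":0,"grip":0},
  {"dx":0,"dy":0,"dz":1,"turn":0,"grip":0},
  {"dx":0,"dy":0,"dz":0,"turn":0,"grip":0},
  {"dx":0,"dy":0,"dz":0,"turn":0,"grip":0},
])

```text
clock: 33.5
tool_pos: [0.6356, -0.1514, 0.0704]
eef_rot: [0.758, 0.652, 0.0, 0.001]
contact_force: [0.7, 1.1, -1.2]
opening: 0.153
```

send_rows([
  {"dx":-0.3,"dy":-0.6,"dz":1,"turn":0,"grip":0},
  {"dx":0,"dy":0,"dz":1,"turn":0,"grip":0},
  {"dx":0,"dy":0,"dz":1,"turn":0,"grip":0},
  {"dx":0,"dy":0,"dz":0,"turn":0,"grip":0},
  {"dx":0,"dy":0,"dz":0,"turn":0,"grip":0.4},
  {"dx":0,"dy":0,"dz":0,"turn":0,"grip":0.6},
  {"dx":0,"dy":0,"dz":0,"turn":0,"grip":0.6},
  {"dx":0,"dy":0,"dz":0,"turn":0,"grip":0.6},
  {"dx":0,"dy":0,"dz":-30,"turn":0,"grip":0.6},
  {"dx":0,"dy":0,"dz":-40,"turn":0,"grip":0.6},
  {"dx":0,"dy":0,"dz":-40,"turn":0,"grip":0.6},
  {"dx":-35,"dy":-20,"dz":0,"turn":0,"grip":0.6},
  {"dx":-35,"dy":-20,"dz":0,"turn":0,"grip":0.6},
  {"dx":-35,"dy":-20,"dz":0,"turn":0,"grip":0.6},
  {"dx":-35,"dy":-20,"dz":0,"turn":0,"grip":0.6},
  {"dx":-35,"dy":-20,"dz":0,"turn":0,"grip":0.6},
  {"dx":-35,"dy":-20,"dz":0,"turn":0,"grip":0.6},
  {"dx":0,"dy":0,"dz":0,"turn":0,"grip":0.6},
])

```text
clock: 35.3
tool_pos: [0.4785, -0.3483, 0.1765]
eef_rot: [0.762, 0.648, -0.003, 0.0]
contact_force: [-0.1, -0.8, 0.1]
opening: 0.6
```

Run:
```python
from h import *
S=snapshot("scene"); T=snapshot("top")
for n,s in (("S",S),("T",T)): cv2.imwrite(f"pics/end{n}.png",s["img"][:,:,::-1])
im=S["img"][130:250,180:400]; cv2.imwrite("pics/endZ.png",cv2.resize(im,None,fx=3.6,fy=3.6,interpolation=cv2.INTER_CUBIC)[:,:,::-1])
for l,p in (("large","pot_large"),("small","pot_small"),("square","pot_square"),("oblong","pot_oblong")):
  fit(f"lid_{l}_center",[T,S],z=TOPZ[p]+.006,app=APP[p])
  for s in (S,T):
    c=np.array(APP[p]); C=cloud(s,np.ones(s["depth"].shape,bool)); z=TOPZ[p]+.006
    I=C[(np.hypot(*(C[:,:2]-c).T)<.07)&(abs(C[:,2]-z)<.006)]; a=np.linalg.lstsq(np.c_[I[:,:2]-c,np.ones(len(I))],I[:,2],rcond=None)[0]; print(len(I),a.round(4),"want",z)
```

```text
lid_large_center 577 [ 0.6389 -0.1533] yaw None cost 10.64 handle 79.1 [ 0.63232702 -0.15076809]
lid_large_center 596 [ 0.6289 -0.1538] yaw None cost 23.66 handle 81.7 [ 0.63346601 -0.14954947]
628 [-0.0052 -0.0024  0.0666] want 0.066
688 [-0.0025  0.0056  0.065 ] want 0.066
lid_small_center 281 [0.6672 0.1309] yaw None cost 7.75 handle 177.5 [0.66154057 0.12776592]
lid_small_center 394 [0.6595 0.1284] yaw None cost 12.27 handle 177.4 [0.66492754 0.12978557]
419 [-0.0036 -0.0081  0.0616] want 0.061
344 [-0.0135 -0.0141  0.0597] want 0.061
lid_square_center 457 [0.5467 0.3836] yaw 35.2 cost 5.87 handle 36.1 [0.54578888 0.38035244]
lid_square_center 542 [0.5399 0.3817] yaw 35.1 cost 9.23 handle 32.2 [0.54674792 0.37924638]
564 [-0.0098 -0.0045  0.0613] want 0.061
547 [-0.0018  0.0027  0.06  ] want 0.061
lid_oblong_center 567 [0.3813 0.2817] yaw 5.6 cost 7.05 handle 5.8 [0.38278583 0.27639118]
lid_oblong_center 498 [0.3775 0.2782] yaw 5.8 cost 7.22 handle 8.0 [0.38375279 0.27737781]
544 [-0.0085  0.0012  0.0571] want 0.056
679 [-0.0005 -0.0003  0.0552] want 0.056
```

View pics/endZ.png

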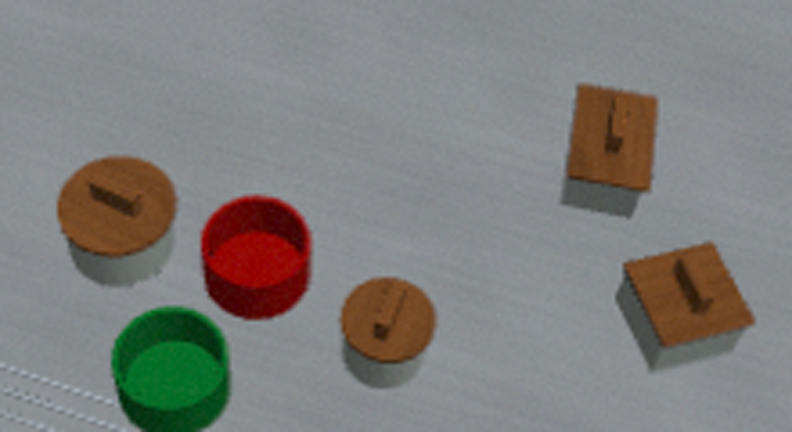

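View pics/endT.png

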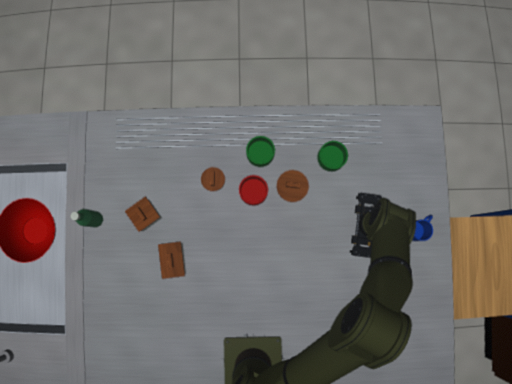

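Run:
```python
from h import *
S0=pickle.load(open("s1.pkl","rb"))["scene"]; S=snapshot("scene")
for n,(a,b,c,d) in dict(mug=(105,105,145,145),soap=(410,195,455,245)).items():
    for s in (S0,S):
        C=cloud(s,np.ones(s["depth"].shape,bool)).reshape(-1,3) if (s["depth"]>0).all() else None
        i=s["img"][b:d,a:c].astype(int); m=(i[...,2]>i[...,0]+40) if n=="mug" else (i[...,1]>i[...,0]+15); v,u=np.nonzero(m); print(n,m.sum(),u.mean().round(2)+a,v.mean().round(2)+b)
print(get_state()["contact_force"])
```

```text
mug 546 125.82 127.0
mug 548 125.78 126.97
soap 660 430.25 223.48
soap 664 430.31 223.43
[ 0.99553483  0.04020299 -0.01861321]
```

View pics/endS.png

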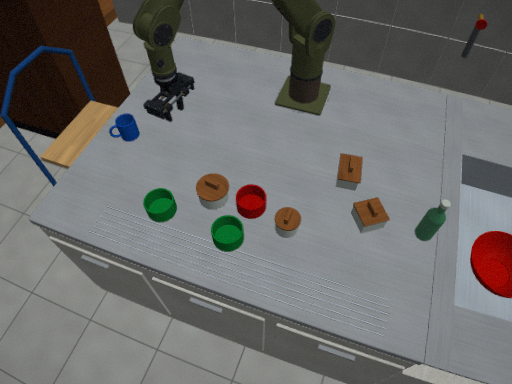

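All four lids are seated, at (213,188), (287,218), (350,165) and (371,211). The mug and soap are unmoved and the gripper is clear.

```bash
python3 -c "
from plant import *
print(finish_job())"
```

```text
the job is handed in; nothing more can be done
None
```

All four lids are on their own white canisters, handle up, and I handed the job in at about 35 s of the 112 s allowed.

- **Position:** The lid handles measured within about 2–4 mm of the canister centres. The square and oblong lids are turned to match their canisters within about 1°.
- **Flatness:** The plates lie within about 1.5 mm of the expected rim heights. Tilts measured under 1°, except the small lid at about 1.1° in the top camera (0.5° in the scene camera), which I put down to depth noise.
- **Bystanders:** The mug and soap bottle show no movement in the scene camera. I did not measure the canisters again under the lids.

**Trouble on the way:** My first two grips on the square lid failed because the pads barely overlapped the handle. The lid tilted briefly and the wrist force reached about 27 N. I opened, gripped 3 mm lower, and it then placed normally.

**Checks that disagreed:** The full-outline fits of the seated lids differed by up to 10 mm between the top and scene cameras, because they pick up the canister walls. I relied on the handle centres, plate heights and pictures instead. For the small lid's handle the two cameras differed by about 3 mm.

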